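Unload the field water sampler

ROBOT

A 7-joint arm with a two-finger parallel gripper is mounted at the origin on the work surface. World frame = base frame: x ahead of the robot, y to its left, z up, the work surface at z = 0. Lengths are in m, angles in rad, forces in N, time in s.
With the tool pointing down it reaches from about 0.4 to 0.875 m from the base axis. Payload 19.3 kg.
Tool frame: the origin (TCP) lies midway between the tips of the shut fingers; the grasp point (between the pads) lies bot.tcp_to_grasp behind it (bot.tcp_to_grasp is the distance from the TCP to the grasp point, in m); z points along the fingers, y is the line along which they close (so a half turn about z gives the same grasp; the last joint's range is limited). The gripper opens to 85 mm and grips with 20 to 120 N. Pads are 22 mm wide; open, the fingers measure 114 mm over their backs; the gripper's body (76 mm by 85 mm) begins 54 mm behind the grasp point. The pads swing forward as they close: fully open they stand 13 mm farther back than shut.
Start: joints at [-1.312, 0.521, -0.036, 1.599, 0.021, 1.021, -0.113], TCP at [0.202, 0.592, 0.192] pointing down, gripper open.
Joint ranges: [-2.91, 2.91], [-0.3, 2.13], [-1.5, 1.42], [0.17, 2.43], [-1.26, 4.41], [0.16, 1.93], [-2.52, 2.52]. Speed limits (rad/s): [1.89, 1.89, 2.39, 2.39, 3.01, 3.01, 3.01].

INTERFACE

Orientations are given as [roll, pitch, yaw] about the fixed x, y, z axes, in that order (R = Rz(yaw) Ry(pitch) Rx(roll)).
In Python, from workcell import observe, imaging, bot gives the robot as it stands.
- The arm moves only by the tool send_rows, never from a script. Its argument "plan" is text: rows parted by semicolons, each of 7 numbers parted by spaces: the shift along the tool's x, y, z in m, then the turn, a rotation vector about the tool's x, y, z in degrees, then the finger opening in m, from 0 to 0.0854. In form: dx dy dz rx ry rz claw; .... A call has 1 to 10 rows; each row is the pose to reach, as a shift and turn from the pose commanded when the call began, along the tool's axes at that moment; what a row does not reach only later rows make up. A row lasts 1/12 s, in which the tool goes at most 41.7 mm and 7.16 degrees, less where a joint would pass 70% of its speed; a pose out of reach is approached as far as the arm can. A call with a gripper value outside its range is refused whole. The fingers move at their own pace and stop on an object; "grip_force" is the grip in N (left out, the last holds). Time passes only in rows, so rows that repeat a pose let the fingers close. It gives the time, the measured TCP pose, the force, the opening and the grip force at its end, in the units of the state.
- observe(): the state, without advancing time (a new reading comes with each control period).
- imaging.grab_frame(name): name is "scene" or "top"; returns a dict with "color" (384x512x3 uint8, red, green, blue), "fx", "fy", "cx", "cy" (pixels), "eye" and "orientation" of the camera in the world. Camera axes: x right, y down, z forward; pixel columns grow to the right and rows downward; lengths in m; the calibration is good to about 2 mm. A picture is of the moment at which its call begins. There is no depth.
- bot.job_done(): hands the job in; it is judged then, once.
The state is a dict: "clock": time; "qpos": joint angles; "qd": joint speeds; "joint_efforts": joint torques, N m; "position": TCP position; "tool_rot": TCP orientation; "force": force on the tool from outside, world axes, zero at the start; "moment": the same for the moment, N m; "grip_width": finger opening in m; "finger_force": force on a finger pad.
Only numpy, scipy, OpenCV 4.12 (cv2) and the standard library are available. Lean on these libraries where they do the work, as an engineer would, in place of code of your own. Each camera call takes 0.05 s, during which the arm holds its last target. There are 200 camera calls.

TASK

Open the sampler: slide its red latch fully aside, raise the glass lid a little, push in the orange safety catch that this uncovers beneath the lid's front lip, then swing the lid right up so that it stands open by itself. Turn the selector wheel by its rim until its red mark faces the yellow pointer, with all the tubes still in their pockets; only then pull out every orange-capped tube and stand each upright, cap up, in a cell of the yellow rack. Leave the lid open, the wheel on its mark and the other things on the bench where they are.

Things in the scene. Friction and masses are not known exactly. Their poses are not given: they have to be found in the camera images.
- sampler: White case, fixed: x -110 to +115 mm, y +-138, rim at z 115, walls 8. Origin under it on the bench; its -x side is the front (skirt, catch), +x the hinge side, +y the latch side, z up. Inside, in this frame: four square tube pockets (33 mm wide, floor z 15, wall tops z 65) in a row at y 80, x -60, -22, 16, 54 mm; wheel at x 10, y -50.
- latch (a joint): Primary latch, a red bolt on the case's +y side: slides in the case's +x direction from 0 (locked over the lid) to 0.036 m (free); lid clear beyond 0.025. Stiff (2 N), stays where it is left.
- latch_knob (a point): Half-way up the latch's red upright round knob, 16 mm diameter, 34 mm tall (z 129 to 163 mm above the bench; moves with the latch). Its axes are the case's.
- lid (a joint): Lid angle: 0 shut, grows as it opens, end stop at 1.8 rad (leaning back, just past upright). Stiff hinge (0.75 N m): stays at any angle. With the catch not pushed in, it stops at about 0.35 rad. 0.45 kg. A steel striker, 95 mm long, hangs from its underside at the catch (y = -95 mm) and stands out from the open lid.
- lid_handle (a point): Middle of the blue round handle bar on top of the lid, 12 mm diameter, 90 mm long, along the case's y, at y = 65 mm; 44 mm above the lid's underside plane, 202 mm in front of the hinge. It turns with the lid.
- lid_hinge (a point): A point on the lid's hinge axis, which runs along the case's y at the rim height (z = 115 mm), at x = 110 mm in the case's frame. Axes as the case's.
- catch (a joint): Hidden secondary catch: an orange paddle at the case's front, under the lid's skirt; pushed in the case's +x direction from 0 (holds the lid) to 0.016 m (end stop); free from 0.0125. Needs 3 N or a little more, stays where it is left. Pushed in, its tongue reaches inside the case to x = -60 mm (24 mm wide, 99 mm above the bench).
- catch_paddle (a point): Middle of the front face of the orange paddle (at y -95 mm), 32 mm wide (y), 28 tall, 97 mm above the bench, 18 mm proud of the front wall; moves with the catch. The lid's skirt, 52 mm wide, hangs 9 mm before it when the lid is shut, its lower edge 79 mm above the bench; with the lid at 0.3 rad that edge is about 152 mm above the bench, so shut fingers tilted 45 degrees reach under it.
- wheel (a joint): Selector wheel angle: 0 when its red mark faces the pointer; counter-clockwise seen from above is positive; range -3 to 3 rad. Turns freely (0.05 N m), stays where it is left. On its mark means within 0.1 rad.
- wheel_axis (a point): Centre of the wheel at the height of its rim's top (99 mm above the bench). The wheel is a round cup of outer radius 55 mm: its rim is an upright wall 8 mm thick, the floor inside 43 mm below the rim's top, a low hub of 12 mm radius in the middle. Axes as the case's.
- wheel_mark (a point): The red mark on the top of the wheel's rim, 51 mm from the axis; moves with the wheel.
- pointer (a point): Tip of the fixed yellow pointer, on the hinge side of the wheel: from the wheel's axis in the case's +x direction, 56 mm.
- tube1_c (a point): Capped tube, 26 mm diameter, 95 mm tall, 45 g, clear with an orange cap (top 22 mm); this point is its centre, half-way up, z towards the cap. Starts upright in one of the sampler's pockets. May be absent (None): two to four tubes are there.
- tube2_c (a point): Capped tube, 26 mm diameter, 95 mm tall, 45 g, clear with an orange cap (top 22 mm); this point is its centre, half-way up, z towards the cap. Starts upright in one of the sampler's pockets. May be absent (None): two to four tubes are there.
- tube3_c (a point): Capped tube, 26 mm diameter, 95 mm tall, 45 g, clear with an orange cap (top 22 mm); this point is its centre, half-way up, z towards the cap. Starts upright in one of the sampler's pockets. May be absent (None): two to four tubes are there.
- tube4_c (a point): Capped tube, 26 mm diameter, 95 mm tall, 45 g, clear with an orange cap (top 22 mm); this point is its centre, half-way up, z towards the cap. Starts upright in one of the sampler's pockets. May be absent (None): two to four tubes are there.
- rack: Yellow rack, loose, 0.6 kg: base 172 by 90 by 6 mm, four square cells in a row along its x at x = -60, -20, 20, 60 mm, y = 0; cells 36 mm wide, floor 6 mm and outer walls 60 mm above the bench. Origin: middle of its underside, z up. It may get knocked aside.
- beaker: Bystander: glass beaker, 72 mm wide, 85 mm tall. Origin under its middle.
- reagent: Bystander: white bottle, 56 mm diameter, 130 mm tall. Origin under its middle.
- slidebox: Bystander: blue slide box 85 by 60 by 32 mm. Origin under its middle.
Not all that is in view belongs to the job. Several things have the shape of the rack; the one meant has the colours described above.

How it is judged:
On the way, in this order (a step that is already met when the one before it is completed fails the run):
1. latch slid aside with the lid still shut (value of joint latch above 0.028 m and value of joint lid below 0.1 rad), for 0.1 s.
2. lid raised a little, catch not yet pushed (value of joint lid between 0.18 and 0.5 rad and value of joint catch below 0.006 m), for 0.2 s.
3. hidden catch pushed in under the raised lid (value of joint catch above 0.0125 m and value of joint lid above 0.12 rad), for 0.1 s.
4. lid standing open (value of joint lid above 1.35 rad), for 0.2 s.
5. wheel turned to its mark while all tubes are still in their pockets (value of joint wheel between -0.1 and 0.1 rad and z of each of tube1_c, tube2_c, tube3_c, tube4_c in the frame of sampler below 0.085 m and y of each of tube1_c, tube2_c, tube3_c, tube4_c in the frame of sampler above 0.05 m), for 0.2 s.
At the end, for the whole second after the job is handed in: Every tube that is there stands upright (within 0.4 rad) at the bottom of a cell of the yellow rack, the wheel's mark is within 0.1 rad of the pointer, and the lid stands open beyond 1.35 rad (x of tube1_c in the frame of rack between -0.08 and 0.08 m and y of tube1_c in the frame of rack between -0.018 and 0.018 m and z of tube1_c in the frame of rack between 0.045 and 0.062 m and angle between each of tube1_c, tube2_c, tube3_c, tube4_c's own z axis and vertical below 0.4 rad and x of tube2_c in the frame of rack between -0.08 and 0.08 m and y of tube2_c in the frame of rack between -0.018 and 0.018 m and z of tube2_c in the frame of rack between 0.045 and 0.062 m and x of tube3_c in the frame of rack between -0.08 and 0.08 m and y of tube3_c in the frame of rack between -0.018 and 0.018 m and z of tube3_c in the frame of rack between 0.045 and 0.062 m and x of tube4_c in the frame of rack between -0.08 and 0.08 m and y of tube4_c in the frame of rack between -0.018 and 0.018 m and z of tube4_c in the frame of rack between 0.045 and 0.062 m and value of joint wheel between -0.1 and 0.1 rad and value of joint lid above 1.35 rad); the robot touches nothing.
It fails at once if the beaker is moved more than 40 mm (distance of beaker from where it was at the start of the episode above 0.04 m).
It fails at once if the reagent is moved more than 40 mm (distance of reagent from where it was at the start of the episode above 0.04 m).
It fails at once if the slidebox is moved more than 40 mm (distance of slidebox from where it was at the start of the episode above 0.04 m).
Of tube1, tube2, tube3, tube4 only 2 to 4 are there at a start; the rules pass over those that are not, and their reading is None.
At some moment in a run one of rack may be knocked a few centimetres aside while the robot is not near it.
It also fails if it takes over 210 s, if anything falls off the work surface, if the arm or the gripper's body presses on something with over 40 N, if the wrist force passes 120 N, or if a joint passes its speed limit or range.

## Working session

There is one attempt and no reset: what is moved stays moved. The work goes in short steps, Python scripts to look and compute and a tool call to move; the robot and the scene stay as the last step left them, time stands still between calls to the robot, and variables do not carry over. Pictures are saved under pics/ and viewed, at most 14 in all, crops included, and the job is handed in when it is done.

Besides the shell and the picture viewer there is one more tool, called after ">>>" by a JSON object that holds its "op" and its "data". send_rows: Moves the arm, as the interface text tells. Its arguments: {"type":"object","properties":{"plan":{"type":"string"},"grip_force":{"type":"number"}},"required":["plan"]}

```bash
ls; mkdir -p pics; python3 - <<'E'
from workcell import observe, imaging, bot
import cv2,numpy as np
s=observe();print(s);print(bot.tcp_to_grasp, [a for a in dir(bot) if a[0]!='_'])
for n in("scene","top"):
    f=imaging.grab_frame(n);cv2.imwrite(f"pics/{n}0.png",f["color"][:,:,::-1]);print(n,{k:v for k,v in f.items() if k!="color"})
a=cv2.imread("pics/scene0.png");b=cv2.imread("pics/top0.png")
E
```

```text
pics
{'clock': 0.0, 'qpos': array([-1.31222867,  0.52203641, -0.0363099 ,  1.59998031,  0.02120068,
        1.0210683 , -0.11280952]), 'qd': array([-0.00093648, -0.00027728, -0.00182795,  0.00083259, -0.00144687,
       -0.00064723, -0.00015688]), 'joint_efforts': array([-5.09511883e-04, -9.27114201e+01,  1.98003799e+00, -3.69926870e+01,
        1.78518961e-02,  8.29191558e-03,  2.15932351e-05]), 'position': array([0.2017279 , 0.59116871, 0.1913219 ]), 'tool_rot': array([-3.14048861e+00,  8.64955530e-05,  2.81279023e+00]), 'force': array([-0.58197208, -0.02035754, -0.57368736]), 'moment': array([-6.80812590e-05, -8.37459004e-02,  2.96465415e-02]), 'finger_force': 0.0, 'grip_width': 0.08538905967358783}
0.0187 ['IKError', 'job_done', 'tcp_to_grasp']
scene {'fx': 355.63019144410407, 'fy': 355.63019144410407, 'cx': 256.6308298615631, 'cy': 192.5703442988457, 'eye': array([1.15344672, 0.16262802, 0.93308116]), 'orientation': array([-2.42480578,  0.0078701 ,  1.97097678])}
top {'fx': 413.39127561023906, 'fy': 413.39127561023906, 'cx': 251.62177333573425, 'cy': 189.92080249451175, 'eye': array([ 0.35725484, -0.09297677,  1.32491614]), 'orientation': array([-3.03913799, -0.0258638 , -1.56722481])}
```

View pics/scene0.png

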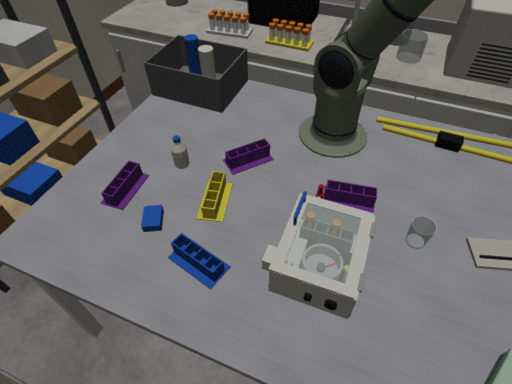

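View pics/top0.png

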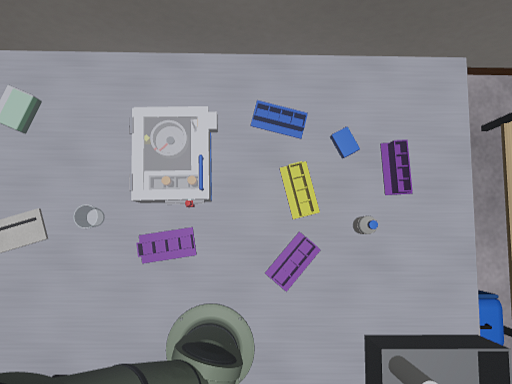

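The sampler is at top (172,153) and scene (322,250). Its front (skirt, handle) faces image right in the top view, which is world -y, and its latch faces the robot at top (189,203). 

Candidates for the rack:
- yellow at top (299,190), scene (215,197)
- blue at top (279,119)
- purple at top (167,245), (293,262) and (397,167)
- far yellow one with tubes at scene (290,35), off the bench

I choose the yellow one at top (299,190).

```bash
cat > h.py <<'E'
from workcell import observe, imaging, bot
import cv2,numpy as np
from scipy.spatial.transform import Rotation as R
def grab(n):
    f=imaging.grab_frame(n); f["R"]=R.from_euler("xyz",f["orientation"]).as_matrix(); return f
def proj(f,P):
    p=(np.atleast_2d(P)-f["eye"])@f["R"]
    return np.c_[f["fx"]*p[:,0]/p[:,2]+f["cx"],f["fy"]*p[:,1]/p[:,2]+f["cy"]]
def unproj(f,uv,z):
    u=np.atleast_2d(uv).astype(float)
    d=np.c_[(u[:,0]-f["cx"])/f["fx"],(u[:,1]-f["cy"])/f["fy"],np.ones(len(u))]@f["R"].T
    return f["eye"]+d*((z-f["eye"][2])/d[:,2])[:,None]
def s2w(pose,P):
    x,y,a=pose;P=np.atleast_2d(P).astype(float);c,s=np.cos(a),np.sin(a)
    return np.c_[x+c*P[:,0]-s*P[:,1],y+s*P[:,0]+c*P[:,1],P[:,2]]
def crop(f,x0,y0,x1,y1,k):
    return cv2.resize(f["color"][y0:y1,x0:x1,::-1],None,fx=k,fy=k,interpolation=cv2.INTER_CUBIC)
def delta(pos,rot):
    "shift/turn in tool axes from current pose to target pose (rot: Rotation)"
    s=observe();r0=R.from_euler("xyz",s["tool_rot"])
    return r0.inv().apply(np.array(pos)-s["position"]),(r0.inv()*rot).as_rotvec(degrees=True)
E
python3 - <<'E'
from h import *
t=grab("top");s=grab("scene")
L=crop(t,120,95,225,215,4);L=cv2.copyMakeBorder(L,0,120,0,0,0)
Rr=np.vstack([crop(s,262,180,382,300,3),crop(t,250,145,370,225,3)])
cv2.imwrite("pics/m1.png",np.hstack([L,Rr]))
# yellow blob
hsv=cv2.cvtColor(t["color"],cv2.COLOR_RGB2HSV)
m=cv2.inRange(hsv,(22,120,90),(35,255,255));m[:, :260]=0;m[:150]=0;m[230:]=0
print(cv2.minAreaRect(cv2.findNonZero(m)))
print(unproj(t,[[299,190],[189,203],[172,153],[168,139]],0.0))
E
```

```text
((299.01275634765625, 189.4112091064453), (53.4747200012207, 27.420516967773438), 74.98163604736328)
[[ 0.49433993 -0.27996648  0.        ]
 [ 0.45032072  0.07353531  0.        ]
 [ 0.61215908  0.13144007  0.        ]
 [ 0.65816127  0.14543575  0.        ]]
```

View pics/m1.png

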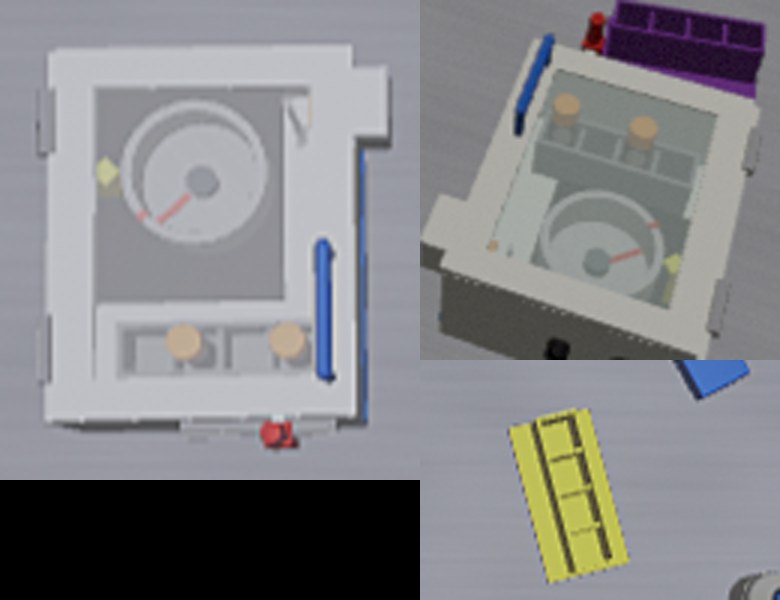

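The crop shows two tubes (caps at crop (288,340) and (184,341), pockets x=-60 and 16). The wheel mark is at crop (140,216), about +40° from the pointer. The knob is at crop (275,430), and the yellow rack's chosen crop matches its description. Next I fit the poses.

```bash
cat >> h.py <<'E'
SP=None
E
python3 - <<'E'
from h import *
from scipy.optimize import least_squares
t=grab("top");s=grab("scene")
T=lambda u,v:[120+u/4,95+v/4]; S=lambda u,v:[262+(u-420)/3,180+v/3]
obs=[(t,T(323,243),(-92,20,159)),(t,T(325,377),(-92,110,159)),(t,T(288,340),(-60,80,110)),(t,T(184,341),(16,80,110)),(t,T(195,172),(10,-50,99)),
 (s,S(549,40),(-92,110,159)),(s,S(519,130),(-92,20,159)),(s,S(566,102),(-60,80,110)),(s,S(643,126),(16,80,110)),(s,S(603,242),(10,-50,99))]
def res(p): return np.concatenate([proj(f,s2w(p,np.array(P)/1000))[0]-uv for f,uv,P in obs])
r=least_squares(res,[.6,.13,1.57]);print(r.x,np.degrees(r.x[2]));print(r.fun.reshape(-1,2).round(1))
p=r.x
def tos(P): 
    P=np.atleast_2d(P);d=P[:,:2]-p[:2];c,q=np.cos(p[2]),np.sin(p[2]);return np.c_[c*d[:,0]+q*d[:,1],-q*d[:,0]+c*d[:,1],P[:,2]]*1000
m=tos(unproj(t,[T(140,216)],.099))[0];print("mark",m,np.arctan2(m[1]+50,m[0]-10))
print("knob top T",tos(unproj(t,[T(273,425)],.163)))
print("pointer",tos(unproj(t,[T(119,172)],.099)))
# red blob knob
for f in(t,s):
    h=cv2.cvtColor(f["color"],cv2.COLOR_RGB2HSV);m=cv2.inRange(h,(0,150,80),(6,255,255))|cv2.inRange(h,(172,150,80),(180,255,255))
    n,l,st,ce=cv2.connectedComponentsWithStats(m);i=1+np.argmax(st[1:,4]);print(st[i],ce[i],tos(unproj(f,ce[i],.146)))
# corners base of case at z=0 / rim
print("proj corners",proj(t,s2w(p,np.array([[-110,-138,115],[115,-138,115],[115,138,115],[-110,138,115]])/1000)).round(1))
# rack: base rect at z~0..; match outline
h=cv2.cvtColor(t["color"],cv2.COLOR_RGB2HSV);m=cv2.inRange(h,(22,90,60),(36,255,255));m[:,:260]=0;m[:150]=0;m[230:]=0
def rm(q):
    M=np.zeros((384*4,512*4),np.uint8);x=np.array([-86,86,86,-86]);y=np.array([-45,-45,45,45])
    for X,Y,z in((86,45,0),(86,45,6),(80,20,60)):
        P=s2w(q,np.array([[-X,-Y,z],[X,-Y,z],[X,Y,z],[-X,Y,z]])/1000)
        cv2.fillConvexPoly(M,((proj(t,P)+.5)*4).astype(np.int32),255)
    return cv2.resize(M,(512,384),interpolation=cv2.INTER_AREA).astype(float)
from scipy.optimize import minimize
best=minimize(lambda q:np.abs(rm(q)-m).sum()/255,[.494,-.28,0.25],method="Nelder-Mead",options=dict(initial_simplex=[[.49,-.28,.25],[.505,-.28,.25],[.49,-.265,.25],[.49,-.28,.4]]))
print(best.x,best.fun,m.sum()/255)
print("hand corners",unproj(t,cv2.boxPoints(cv2.minAreaRect(cv2.findNonZero(m))),.003))
E
```

```text
[0.59090453 0.11772853 1.61504108] 92.53503766147871
[[-0.8 -0.2]
 [-0.4 -2.4]
 [-0.7 -1. ]
 [-0.6 -0.3]
 [-1.5 -0.6]
 [-1.1 -0. ]
 [ 0.1 -6.5]
 [-0.4  0.5]
 [-0.2 -0.2]
 [-0.1 -0. ]]
mark [ 47.2264326  -16.02743866  99.        ] 0.7397288556646856
knob top T [[-55.91868981 149.74226436 163.        ]]
pointer [[ 62.31758995 -50.11611976  99.        ]]
[186 201   4   5   9] [186.88888889 202.44444444] [[-49.86420516 151.64065264 146.        ]]
[316 192   7   5  17] [319.70588235 194.47058824] [[-49.39353202 132.79284525 146.        ]]
proj corners [[206.  106.1]
 [130.3 108.5]
 [131.4 200.7]
 [208.7 197.8]]
[ 0.49625135 -0.2799307   0.25475423] 136.12549019607843 1398.0
hand corners [[ 0.56953009 -0.21437726  0.003     ]
 [ 0.59341183 -0.30184586  0.003     ]
 [ 0.42401103 -0.34444317  0.003     ]
 [ 0.40099786 -0.25788319  0.003     ]]
```

```bash
python3 - <<'E'
from h import *
from scipy.optimize import least_squares
t=grab("top");s=grab("scene")
T=lambda u,v:[120+u/4,95+v/4]; S=lambda u,v:[262+(u-420)/3,180+v/3]
obs=[(t,T(323,243),(-92,20,159)),(t,T(325,377),(-92,110,159)),(t,T(288,340),(-60,80,110)),(t,T(184,341),(16,80,110)),(t,T(195,172),(10,-50,99)),
 (s,S(549,40),(-92,110,159)),(s,S(566,102),(-60,80,110)),(s,S(643,126),(16,80,110)),(s,S(603,242),(10,-50,99)),
 (t,T(352,44),(-112,-138,122)),(t,T(47,48),(113,-138,122)),(t,T(44,420),(113,138,122)),(t,T(355,415),(-112,138,122)),(t,T(119,172),(66,-50,99)),
 (s,S(757,97),(113,138,122)),(s,S(532,40),(-112,138,122))]
def res(p): return np.concatenate([proj(f,s2w(p,np.array(P)/1000))[0]-np.array(uv)+.3 for f,uv,P in obs])
r=least_squares(res,[.6,.13,1.57],loss="soft_l1");p=r.x;print(p,np.degrees(p[2]));print(res(p).reshape(-1,2).round(1).tolist())
q=[ 0.49625,-0.27993,0.25475]
def box(X0,X1,Y0,Y1,z):return np.array([[X0,Y0,z],[X1,Y0,z],[X1,Y1,z],[X0,Y1,z]])/1000
def circ(x,y,r,z):a=np.linspace(0,6.28,40);return np.c_[x+r*np.cos(a),y+r*np.sin(a),0*a+z]/1000
out=[]
for f,(x0,y0,x1,y1),k in((t,(120,95,225,215),4),(s,(262,180,382,300),3),(t,(255,145,345,225),4),(s,(185,160,245,230),4)):
    im=crop(f,x0,y0,x1,y1,k)
    for pose,P,c in [(p,box(-110,115,-138,138,0),(0,255,0)),(p,box(-110,115,-138,138,115),(255,0,255)),(p,circ(10,-50,55,99),(0,0,255)),(p,circ(-60,80,13,110),(0,0,255)),(p,circ(16,80,13,110),(0,0,255)),(p,circ(-52,150,8,163),(255,255,0)),(p,np.array([[-92,20,159],[-92,110,159]])/1000,(0,255,255)),
      (q,box(-86,86,-45,45,0),(0,0,255))]+[(q,box(x-18,x+18,-18,18,60),(255,0,0)) for x in(-60,-20,20,60)]:
        uv=((proj(f,s2w(pose,P))+.5-[x0,y0])*k).astype(np.int32);cv2.polylines(im,[uv],True,c,1)
    out.append(im)
C=np.zeros((600,800,3),np.uint8)
for im,(x,y) in zip(out,[(0,0),(425,0),(425,365),(0,0)]):
    pass
C[:480,:420]=out[0];C[:360,425:785]=out[1];C[362:600,425:785]=out[2][:238];b=cv2.resize(out[3],None,fx=.42,fy=.42);C[482:482+b.shape[0],:b.shape[1]]=b
cv2.imwrite("pics/m2.png",C)
E
```

```text
[0.59047527 0.11623143 1.59890248] 91.6103642281012
[[-0.0, 0.7], [-0.2, -1.4], [-0.3, -0.2], [-0.2, 0.1], [-0.4, -0.2], [-0.5, -0.2], [-0.1, 0.4], [0.0, -0.0], [-0.6, -0.1], [0.0, 0.3], [0.2, 0.6], [0.5, 0.4], [0.6, -0.1], [-0.2, 0.2], [0.6, 1.7], [0.2, -0.4]]
```

View pics/m2.png

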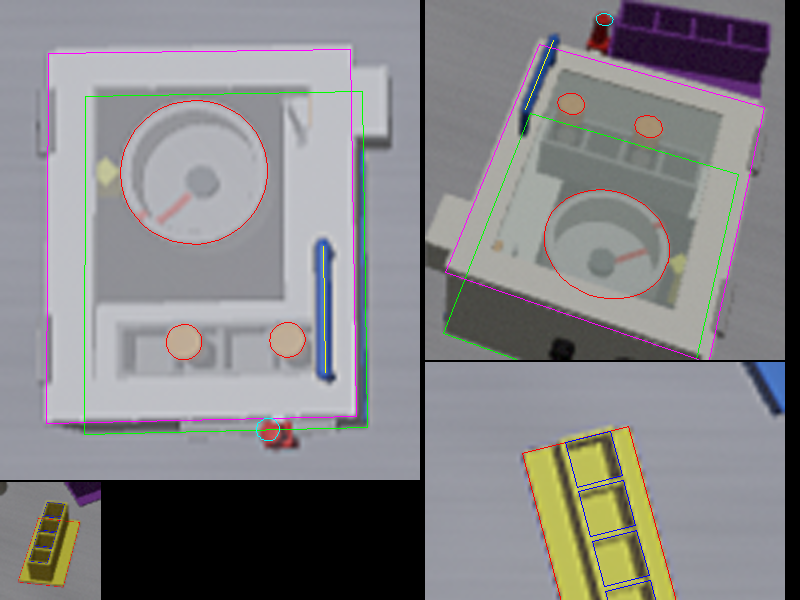

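```bash
sed -i 's/^SP=None/SP=[0.59047,0.11623,1.59890]; RP=[0.49625,-0.27993,0.25475]/' h.py; cat > d.py <<'E'
# d.py s|w|r x y z(mm) roll pitch yaw(deg): target in sampler / world / rack frame
import sys
from h import *
a=list(map(float,sys.argv[2:]));pose={'s':SP,'r':RP,'w':[0,0,0]}[sys.argv[1]]
P=s2w(pose,np.array(a[:3])/1000)[0]
rot=R.from_euler("z",pose[2])*R.from_euler("xyz",a[3:],degrees=True)
d,w=delta(P,rot);s=observe()
print("tgt",P.round(4),"d",d.round(4),"rot",w.round(1),"now",s["position"].round(4),np.degrees(s["tool_rot"]).round(1),"q",s["qpos"].round(2),"t",round(s["clock"],1),"F",s["force"].round(1))
E
python3 d.py s -55 150 240 180 0 90; python3 d.py s -55 150 240 180 0 -90
```

```text
tgt [0.4421 0.057  0.24  ] d [-0.4    -0.4282 -0.0481] rot [ -0.   -0.  -20.4] now [0.2018 0.5915 0.1918] [-180.     0.   161.2] q [-1.31  0.52 -0.04  1.6   0.02  1.02 -0.11] t 0.4 F [-0.3 -0.2 -0.4]
tgt [0.4421 0.057  0.24  ] d [-0.4    -0.4282 -0.0481] rot [ -0.    0.  159.6] now [0.2018 0.5915 0.1918] [-180.     0.   161.2] q [-1.31  0.52 -0.04  1.6   0.02  1.02 -0.11] t 0.4 F [-0.3 -0.2 -0.4]
```

>>> {"op": "send_rows", "data": {"plan": "0 0 -0.08 0 0 0 0.06; -0.2 -0.2 -0.08 0 0 -10 0.06; -0.2 -0.2 -0.08 0 0 -10 0.06; -0.2 -0.2 -0.08 0 0 -10 0.06; -0.2 -0.2 -0.08 0 0 -10 0.06; -0.2 -0.2 -0.08 0 0 -10 0.06; -0.2 -0.2 -0.08 0 0 -10 0.06; -0.2 -0.2 -0.08 0 0 -10 0.06; -0.2 -0.2 -0.08 0 0 -10 0.06; -0.2 -0.2 -0.08 0 0 -10 0.06"}}

```text
clock: 1.23
position: [0.3276, 0.3364, 0.2726]
tool_rot: [3.141, 0.001, 2.984]
force: [-0.7, 0.7, -0.1]
grip_width: 0.06
finger_force: 0.0
```

```bash
python3 d.py s -55 150 240 180 0 90
```

```text
tgt [0.4421 0.057  0.24  ] d [-0.1569 -0.2579  0.0324] rot [  0.1   0.1 -10.6] now [0.3276 0.3364 0.2726] [179.9   0.  171. ] q [-0.93  0.18  0.01  1.89 -0.    1.07  0.49] t 1.2 F [-0.7  0.7 -0.1]
```

>>> {"op": "send_rows", "data": {"plan": "-0.157 -0.258 0.03 0 0 -10.6 0.06; -0.157 -0.258 0.03 0 0 -10.6 0.06; -0.157 -0.258 0.03 0 0 -10.6 0.06; -0.157 -0.258 0.03 0 0 -10.6 0.06; -0.157 -0.258 0.03 0 0 -10.6 0.06; -0.157 -0.258 0.03 0 0 -10.6 0.06; -0.157 -0.258 0.03 0 0 -10.6 0.06; -0.157 -0.258 0.03 0 0 -10.6 0.06; -0.157 -0.258 0.03 0 0 -10.6 0.06; -0.157 -0.258 0.03 0 0 -10.6 0.06"}}

```text
clock: 2.07
position: [0.4422, 0.0588, 0.2416]
tool_rot: [-3.141, -0.001, -3.112]
force: [-0.7, 0.1, 0.2]
grip_width: 0.0602
finger_force: 0.0
```

```bash
python3 d.py s -55 150 142 180 0 90
```

```text
tgt [0.4421 0.057  0.142 ] d [ 0.0001 -0.0017  0.0996] rot [-0.  -0.   0.1] now [0.4422 0.0588 0.2416] [-180.    -0.  -178.3] q [-0.46  0.17  0.23  1.99 -0.05  0.98  1.39] t 2.1 F [-0.7  0.1  0.2]
```

>>> {"op": "send_rows", "data": {"plan": "0 -0.002 0.04 0 0 0 0.06; 0 -0.002 0.08 0 0 0 0.06; 0 -0.002 0.099 0 0 0 0.06; 0 -0.002 0.099 0 0 0 0.06; 0 -0.002 0.099 0 0 0 0.01; 0 -0.002 0.099 0 0 0 0.01; 0 -0.002 0.099 0 0 0 0.01; 0 -0.002 0.099 0 0 0 0.01; 0 -0.002 0.099 0 0 0 0.01; 0 -0.002 0.099 0 0 0 0.01", "grip_force": 20}}

```text
clock: 2.9
position: [0.4424, 0.0567, 0.1435]
tool_rot: [3.141, 0.001, -3.111]
force: [0.3, 0.0, 0.3]
grip_width: 0.0102
finger_force: 0.0
```

```bash
python3 - <<'E'
from h import *
t=grab("top");s=grab("scene")
C=np.hstack([cv2.resize(crop(t,150,160,230,240,4),(400,400)),cv2.resize(crop(s,285,150,365,230,5),(400,400))]);cv2.imwrite("pics/m3.png",C)
E
```

```text
(no output)
```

View pics/m3.png

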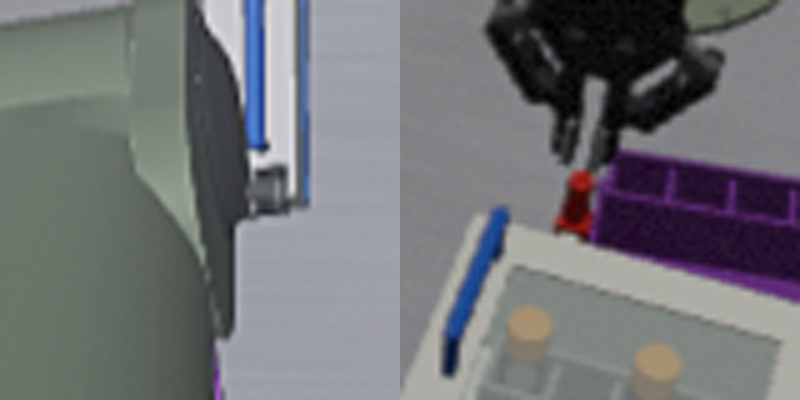

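The fingertips appear just above and behind the knob (scene full px of the knob top about (321,185), tips about (318,182)). I'll check the projection of the TCP.

```bash
python3 - <<'E'
from h import *
t=grab("top");s=grab("scene");o=observe()
print(proj(s,o["position"]),proj(t,o["position"]))
h=cv2.cvtColor(s["color"],cv2.COLOR_RGB2HSV);m=cv2.inRange(h,(0,150,60),(8,255,255))|cv2.inRange(h,(172,150,60),(180,255,255));m[:170]=0;m[240:]=0;m[:,:300]=0;m[:,345:]=0
ys,xs=np.nonzero(m)
for r in np.unique(ys): print(r,xs[ys==r].min(),xs[ys==r].max())
for P in [(-55,150,163),(-55,150,129),(-55,138,129),(-55,140,163)]: print(P,proj(s,s2w(SP,np.array(P)/1000)))
E
```

```text
[[319.38783489 190.21237941]] [[188.65735339 202.35889638]]
184 322 322
185 320 322
186 319 323
187 319 322
188 320 322
189 320 320
190 320 320
191 318 320
192 318 322
193 317 322
194 317 322
195 317 322
196 320 321
(-55, 150, 163) [[320.40292249 185.71573698]]
(-55, 150, 129) [[318.95410333 193.35671106]]
(-55, 138, 129) [[317.9161283  196.21007075]]
(-55, 140, 163) [[319.5260299  188.10464398]]
```

```bash
python3 - <<'E'
from h import *
s=grab("scene");o=observe()
im=crop(s,290,140,350,205,9)
for z in (0,.0187,.05):
    u=((proj(s,o["position"]+[0,0,z])[0]+.5-[290,140])*9).astype(int);cv2.circle(im,tuple(int(v) for v in u),4,(0,255,255),1)
cv2.imwrite("pics/m4.png",im)
E
```

```text
(no output)
```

View pics/m4.png

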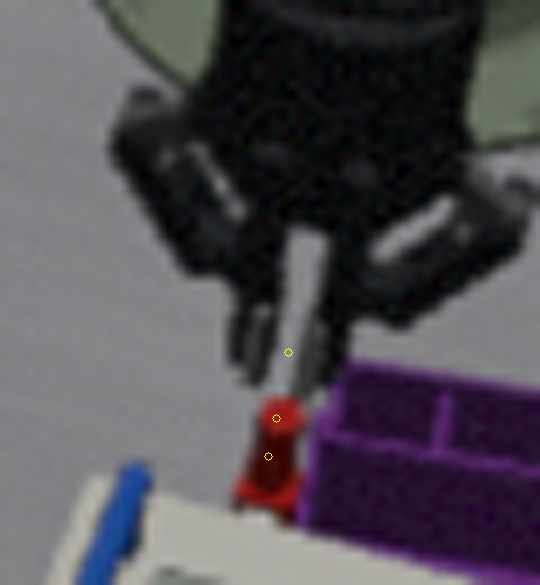

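The whole hand appears about 8 px above where the reported TCP projects, as if it were about 30 mm higher than stated. I'll probe downward gently with the fingers open, then close.

>>> {"op": "send_rows", "data": {"plan": "0 0 0 0 0 0 0.05; 0 0 0 0 0 0 0.05; 0 0 0.005 0 0 0 0.05; 0 0 0.01 0 0 0 0.05; 0 0 0.01 0 0 0 0.05; 0 0 0.01 0 0 0 0.01; 0 0 0.01 0 0 0 0.01; 0 0 0.01 0 0 0 0.01; 0 0 0.01 0 0 0 0.01; 0 0 0.01 0 0 0 0.01"}}

```text
clock: 3.98
position: [0.4421, 0.0566, 0.133]
tool_rot: [3.142, 0.0, -3.111]
force: [1.0, 0.1, -0.1]
grip_width: 0.0098
finger_force: 0.0
```

```bash
python3 - <<'E'
from h import *
s=grab("scene");o=observe();print(o["force"],o["grip_width"],o["finger_force"],o["position"])
im=crop(s,290,140,350,205,9)
u=((proj(s,o["position"])[0]+.5-[290,140])*9).astype(int);cv2.circle(im,tuple(int(v) for v in u),4,(0,255,255),1)
cv2.imwrite("pics/m5.png",im)
E
```

```text
[ 0.26131723  0.33855005 -0.25390317] 0.010116918478519655 0.0 [0.44213687 0.05659316 0.13301368]
```

View pics/m5.png

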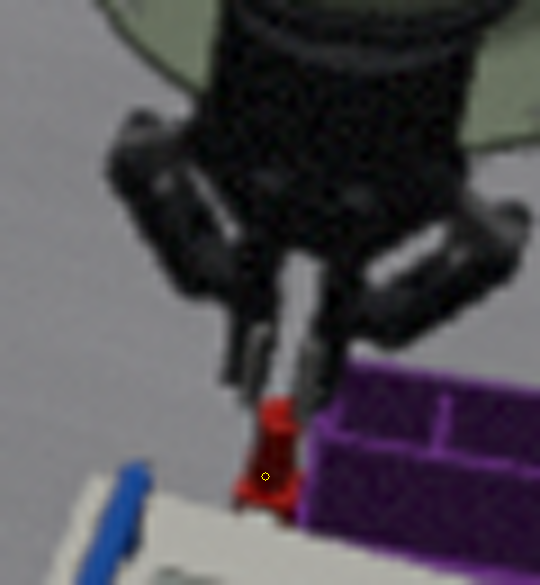

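>>> {"op": "send_rows", "data": {"plan": "0 0 0 0 0 0 0.05; 0 0 0 0 0 0 0.05; 0 0 0.006 0 0 0 0.05; 0 0 0.012 0 0 0 0.05; 0 0 0.015 0 0 0 0.05; 0 0 0.015 0 0 0 0.01; 0 0 0.015 0 0 0 0.01; 0 0 0.015 0 0 0 0.01; 0 0 0.015 0 0 0 0.01; 0 0 0.015 0 0 0 0.01"}}

```text
clock: 4.87
position: [0.4421, 0.0577, 0.1181]
tool_rot: [3.14, 0.0, -3.11]
force: [-1.5, 8.7, -0.4]
grip_width: 0.0143
finger_force: 19.5
```

>>> {"op": "send_rows", "data": {"plan": "0 0.006 0 0 0 0 0.01; 0 0.012 0 0 0 0 0.01; 0 0.018 0 0 0 0 0.01; 0 0.024 0 0 0 0 0.01; 0 0.03 0 0 0 0 0.01; 0 0.036 0 0 0 0 0.01; 0 0.038 0 0 0 0 0.01; 0 0.038 0 0 0 0 0.01; 0 0.038 0 0 0 0 0.01"}}

```text
clock: 5.62
position: [0.4411, 0.0945, 0.118]
tool_rot: [-3.141, 0.0, -3.111]
force: [0.7, -4.1, 5.2]
grip_width: 0.0141
finger_force: 20.1
```

```bash
python3 - <<'E'
from h import *
s=grab("scene");o=observe()
h=cv2.cvtColor(s["color"],cv2.COLOR_RGB2HSV);m=cv2.inRange(h,(0,150,60),(8,255,255))|cv2.inRange(h,(172,150,60),(180,255,255));m[:170]=0;m[240:]=0;m[:,:300]=0;m[:,355:]=0
ys,xs=np.nonzero(m)
for r in np.unique(ys): print(r,xs[ys==r].min(),xs[ys==r].max())
cv2.imwrite("pics/m6.png",crop(s,290,140,350,205,9))
E
```

```text
187 331 333
188 331 335
189 331 335
190 331 335
191 331 334
192 333 333
193 331 333
194 329 333
195 328 334
196 328 335
197 328 335
198 327 334
199 328 334
200 331 333
```

View pics/m6.png

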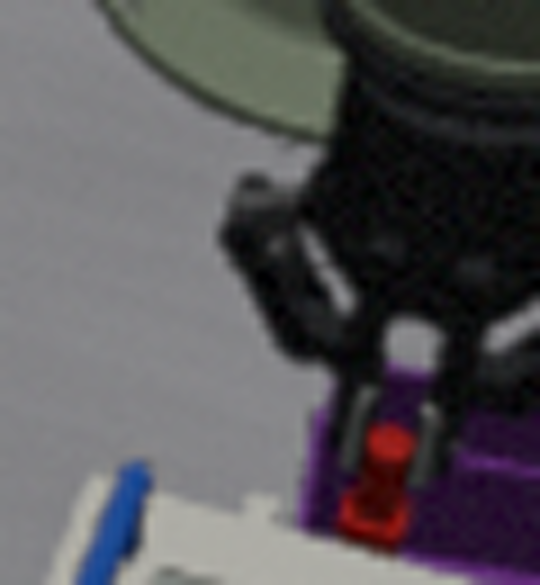

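The latch is slid about 36 mm (the knob moved about 12 px). The fingertips sit at mid-knob height (~0.145) while the TCP reads 0.118. I'll measure that offset by touching the bare bench at about (0.45,-0.09).

>>> {"op": "send_rows", "data": {"plan": "0 0 0 0 0 0 0.06; 0 0 0 0 0 0 0.06; 0 0 0 0 0 0 0.06; 0 0 -0.04 0 0 0 0.06; 0 0 -0.07 0 0 0 0.06; 0 -0.04 -0.07 0 0 0 0.0; 0 -0.08 -0.07 0 0 0 0.0; 0 -0.12 -0.07 0 0 0 0; 0 -0.16 -0.07 0 0 0 0; 0 -0.184 -0.07 0 0 0 0", "grip_force": 20}}

```text
clock: 6.5
position: [0.4461, -0.0929, 0.1881]
tool_rot: [-3.141, 0.0, -3.113]
force: [-0.1, 0.3, -0.8]
grip_width: 0.0009
finger_force: 0.0
```

>>> {"op": "send_rows", "data": {"plan": "0 0 0.04 0 0 0 0; 0 0 0.08 0 0 0 0; 0 0 0.12 0 0 0 0; 0 0 0.145 0 0 0 0; 0 0 0.15 0 0 0 0; 0 0 0.155 0 0 0 0; 0 0 0.16 0 0 0 0; 0 0 0.162 0 0 0 0"}}

```text
clock: 7.17
position: [0.4474, -0.0893, 0.0267]
tool_rot: [-3.142, 0.002, -3.111]
force: [-0.4, 0.8, -0.0]
grip_width: -0.0002
finger_force: 0.0
```

>>> {"op": "send_rows", "data": {"plan": "0 0 0.003 0 0 0 0; 0 0 0.006 0 0 0 0; 0 0 0.009 0 0 0 0; 0 0 0.012 0 0 0 0; 0 0 0.013 0 0 0 0"}}

```text
clock: 7.58
position: [0.4465, -0.0893, 0.0127]
tool_rot: [3.142, 0.0, -3.111]
force: [0.3, 0.4, 0.2]
grip_width: 0.0003
finger_force: 0.0
```

```bash
python3 - <<'E'
from h import *
s=grab("scene");t=grab("top");o=observe();print(o["force"],o["position"])
ims=[]
for f in(s,t):
    c=proj(f,o["position"])[0]; x0,y0=(c-[20,25]).astype(int);im=crop(f,x0,y0,x0+44,y0+44,9)
    for z in(0,.0187):
        u=((proj(f,o["position"]+[0,0,z])[0]+.5-[x0,y0])*9).astype(int);cv2.circle(im,(int(u[0]),int(u[1])),4,(0,255,255),1)
    ims.append(im);print(c)
cv2.imwrite("pics/m7.png",np.hstack(ims))
E
```

```text
[-0.03025815  0.20311677 -0.25673874] [ 0.44643881 -0.08935487  0.01277377]
[271.80778036 204.3990654 ]
[239.90608012 204.21098066]
```

View pics/m7.png

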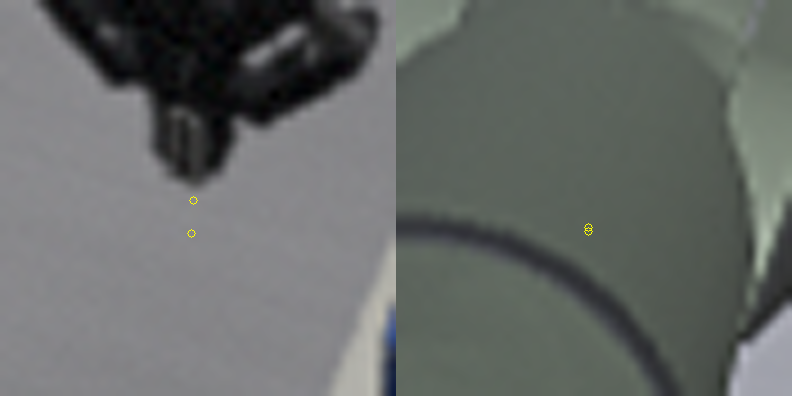

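The tip shows about 30 mm above the reported TCP at (191,233). I'll continue down slowly.

>>> {"op": "send_rows", "data": {"plan": "0 0 0.004 0 0 0 0; 0 0 0.008 0 0 0 0; 0 0 0.012 0 0 0 0; 0 0 0.015 0 0 0 0; 0 0 0.018 0 0 0 0; 0 0 0.018 0 0 0 0"}}

```text
clock: 8.18
position: [0.4462, -0.0894, -0.0057]
tool_rot: [3.142, -0.001, -3.111]
force: [-1.4, 0.6, 0.5]
grip_width: -0.0001
finger_force: 0.0
```

>>> {"op": "send_rows", "data": {"plan": "0 0 0.003 0 0 0 0; 0 0 0.006 0 0 0 0; 0 0 0.009 0 0 0 0; 0 0 0.012 0 0 0 0; 0 0 0.014 0 0 0 0; 0 0 0.014 0 0 0 0"}}

```text
clock: 8.68
position: [0.4463, -0.0893, -0.0195]
tool_rot: [3.142, -0.001, -3.111]
force: [-0.1, -0.2, 0.1]
grip_width: -0.0003
finger_force: 0.0
```

>>> {"op": "send_rows", "data": {"plan": "0 0 0.003 0 0 0 0; 0 0 0.006 0 0 0 0; 0 0 0.009 0 0 0 0; 0 0 0.012 0 0 0 0; 0 0 0.012 0 0 0 0"}}

```text
clock: 9.1
position: [0.4463, -0.0893, -0.0316]
tool_rot: [3.142, -0.001, -3.111]
force: [-0.9, 0.5, 0.8]
grip_width: 0.0001
finger_force: 0.0
```

>>> {"op": "send_rows", "data": {"plan": "0 0 0.002 0 0 0 0; 0 0 0.004 0 0 0 0; 0 0 0.005 0 0 0 0; 0 0 0.005 0 0 0 0"}}

```text
clock: 9.43
position: [0.4464, -0.0893, -0.0363]
tool_rot: [3.142, -0.0, -3.111]
force: [1.0, 0.1, -0.4]
grip_width: 0.0
finger_force: 0.0
```

```bash
python3 - <<'E'
from h import *
s=grab("scene");o=observe();print(o["force"],o["position"],o["qpos"])
f=s;c=proj(f,o["position"])[0]; x0,y0=(c-[35,50]).astype(int);im=crop(f,x0,y0,x0+70,y0+64,8)
u=((proj(f,o["position"])[0]+.5-[x0,y0])*8).astype(int);cv2.circle(im,(int(u[0]),int(u[1])),4,(0,255,255),1)
print(c,x0,y0)
cv2.imwrite("pics/m8.png",im)
E
```

```text
[-0.17566991  0.3512333  -0.38946593] [ 0.44652401 -0.08939266 -0.03616776] [-0.03146581  0.68387746  0.12966195  2.18091735 -0.28727787  0.29239023
  1.94643402]
[271.44255646 213.40825853] 236 163
```

View pics/m8.png

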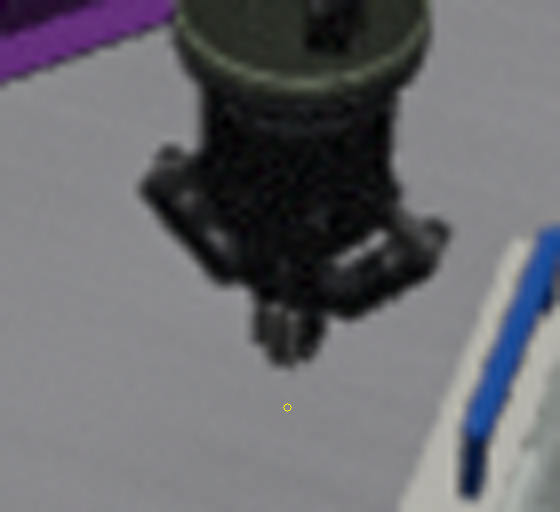

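>>> {"op": "send_rows", "data": {"plan": "0 0 0.001 0 0 0 0; 0 0 0.002 0 0 0 0; 0 0 0.003 0 0 0 0; 0 0 0.004 0 0 0 0; 0 0 0.004 0 0 0 0"}}

```text
clock: 9.9
position: [0.4467, -0.0894, -0.0394]
tool_rot: [3.141, 0.0, -3.111]
force: [-3.9, 0.5, 24.5]
grip_width: 0.0002
finger_force: 12.2
```

The tip touches the bench at reported z = -0.039, so the real fingertips are 39 mm behind the reported TCP. I'll correct for that. Now the handle.

```bash
cat > d.py <<'E'
# d.py s|w|r x y z(mm) roll pitch yaw(deg): REAL fingertip target in sampler / world / rack frame
import sys
from h import *
OFF=0.039
a=list(map(float,sys.argv[2:]));pose={'s':SP,'r':RP,'w':[0,0,0]}[sys.argv[1]]
rot=R.from_euler("z",pose[2])*R.from_euler("xyz",a[3:],degrees=True)
P=s2w(pose,np.array(a[:3])/1000)[0]+OFF*rot.as_matrix()[:,2]
d,w=delta(P,rot);s=observe()
print("tgt",P.round(4),"d",d.round(4),"rot",w.round(1),"now",s["position"].round(4),np.degrees(s["tool_rot"]).round(1),"q",s["qpos"].round(2),"t",round(s["clock"],1),"F",s["force"].round(1))
E
python3 d.py s -92 65 220 180 0 90;python3 d.py s -92 65 220 180 0 -90
```

```text
tgt [0.5281 0.0224 0.181 ] d [-0.0849  0.1093 -0.2204] rot [0.  0.  0.1] now [ 0.4467 -0.0894 -0.0394] [ 180.     0.  -178.3] q [-0.03  0.69  0.13  2.18 -0.29  0.28  1.95] t 9.9 F [-3.9  0.5 24.5]
tgt [0.5281 0.0224 0.181 ] d [-0.0849  0.1093 -0.2204] rot [  -0.     0.  -179.9] now [ 0.4467 -0.0894 -0.0394] [ 180.     0.  -178.3] q [-0.03  0.69  0.13  2.18 -0.29  0.28  1.95] t 9.9 F [-3.9  0.5 24.5]
```

>>> {"op": "send_rows", "data": {"plan": "0 0 -0.04 0 0 0 0.05; 0 0 -0.08 0 0 7 0.05; 0 0 -0.12 0 0 14 0.05; 0 0 -0.16 0 0 21 0.05; 0 0 -0.2 0 0 28 0.05; 0 0 -0.22 0 0 35 0.05; -0.03 0.03 -0.24 0 0 42 0.05; -0.05 0.06 -0.24 0 0 49 0.05; -0.07 0.09 -0.24 0 0 56 0.05; -0.085 0.109 -0.24 0 0 63 0.05"}}

```text
clock: 10.73
position: [0.5296, 0.026, 0.2002]
tool_rot: [3.14, -0.0, 2.07]
force: [-0.0, 0.2, -0.5]
grip_width: 0.0498
finger_force: 0.0
```

>>> {"op": "send_rows", "data": {"plan": "0 0 0 0 0 7 0.05; 0 0 0 0 0 14 0.05; 0 0 0 0 0 21 0.05; 0 0 0 0 0 28 0.05; 0 0 0 0 0 35 0.05; 0 0 0 0 0 42 0.05; 0 0 0 0 0 49 0.05; 0 0 0 0 0 56 0.05; 0 0 0 0 0 63 0.05; 0 0 0 0 0 70 0.05"}}

```text
clock: 11.57
position: [0.5281, 0.0223, 0.1998]
tool_rot: [-3.142, -0.0, 0.845]
force: [0.5, 0.5, -0.0]
grip_width: 0.0499
finger_force: 0.0
```

```bash
python3 d.py s -92 65 220 180 0 -90
```

```text
tgt [0.5281 0.0224 0.181 ] d [ 0.0001 -0.0001  0.0188] rot [-0.  -0.  46.8] now [0.5281 0.0223 0.1998] [-180.    -0.    48.4] q [-0.83  0.54  0.97  1.88 -0.52  1.01 -0.36] t 11.6 F [ 0.5  0.5 -0. ]
```

>>> {"op": "send_rows", "data": {"plan": "0 0 0 0 0 7 0.05; 0 0 0 0 0 14 0.05; 0 0 0 0 0 21 0.05; 0 0 0 0 0 28 0.05; 0 0 0 0 0 35 0.05; 0 0 0 0 0 42 0.05; 0 0 0 0 0 46.8 0.05; 0 0 0 0 0 46.8 0.05; 0 0 0.04 0 0 46.8 0.05; 0 0 0.08 0 0 46.8 0.05"}}

```text
clock: 12.4
position: [0.5291, 0.0225, 0.1197]
tool_rot: [-3.141, -0.003, 0.039]
force: [1.4, 0.7, -1.3]
grip_width: 0.0497
finger_force: 0.0
```

```bash
python3 d.py s -92 65 141 180 0 -90
```

```text
tgt [0.5281 0.0224 0.102 ] d [-0.0011  0.0001  0.0177] rot [-0.  -0.2  0.6] now [0.5291 0.0225 0.1197] [-180.    -0.2    2.2] q [-0.84  0.74  1.06  1.96 -0.82  0.95 -0.9 ] t 12.4 F [ 1.4  0.7 -1.3]
```

>>> {"op": "send_rows", "data": {"plan": "-0.001 0 0.009 0 0 0.6 0.05; -0.001 0 0.018 0 0 0.6 0.05; -0.001 0 0.018 0 0 0.6 0.05; -0.001 0 0.018 0 0 0.6 0.005; -0.001 0 0.018 0 0 0.6 0.005; -0.001 0 0.018 0 0 0.6 0.005; -0.001 0 0.018 0 0 0.6 0.005; -0.001 0 0.018 0 0 0.6 0.005", "grip_force": 40}}

```text
clock: 13.07
position: [0.5279, 0.0234, 0.1031]
tool_rot: [-3.139, -0.001, 0.025]
force: [-2.2, 7.7, 12.3]
grip_width: 0.0109
finger_force: 39.0
```

```bash
for p in "-92 65 141 180 0 -90" "-81.4 65 171 180 0 -90"; do python3 d.py s $p; done; python3 - <<'E'
import numpy as np
# arc of real tip (radial, tool turning with lid): tip rel hinge at 0: (-202, 26)
for th in(.07,.14,.21,.28,.33):
    c,s=np.cos(th),np.sin(th);print(th,[round(-202*c+26*s+202,1),round(202*s+26*c-26,1)],np.degrees(th))
E
```

```text
tgt [0.5281 0.0224 0.102 ] d [0.0002 0.0009 0.0011] rot [-0.1 -0.1 -0.2] now [0.5279 0.0234 0.1031] [-1.799e+02 -1.000e-01  1.400e+00] q [-0.83  0.76  1.03  1.97 -0.85  0.92 -0.89] t 13.1 F [-2.2  7.7 12.3]
tgt [0.5278 0.033  0.132 ] d [ 0.0002 -0.0097 -0.0289] rot [-0.1 -0.1 -0.2] now [0.5279 0.0234 0.1031] [-1.799e+02 -1.000e-01  1.400e+00] q [-0.83  0.76  1.03  1.97 -0.85  0.92 -0.89] t 13.1 F [-2.2  7.7 12.3]
0.07 [np.float64(2.3), np.float64(14.1)] 4.010704565915763
0.14 [np.float64(5.6), np.float64(27.9)] 8.021409131831525
0.21 [np.float64(9.9), np.float64(41.5)] 12.032113697747288
0.28 [np.float64(15.1), np.float64(54.8)] 16.04281826366305
0.33 [np.float64(19.3), np.float64(64.1)] 18.907607239317166
```

>>> {"op": "send_rows", "data": {"plan": "0 -0.002 -0.01 0 0 0 0.005; 0 -0.005 -0.02 0 0 0 0.005; 0 -0.009 -0.03 0 0 0 0.005; 0 -0.013 -0.039 0 0 0 0.005; 0 -0.017 -0.049 0 0 0 0.005; 0 -0.021 -0.056 0 0 0 0.005; 0 -0.021 -0.056 0 0 0 0.005; 0 -0.021 -0.056 0 0 0 0.005; 0 -0.021 -0.056 0 0 0 0.005"}}

```text
clock: 13.82
position: [0.5272, 0.043, 0.1581]
tool_rot: [3.141, -0.001, 0.024]
force: [4.4, -0.5, 1.4]
grip_width: 0.0105
finger_force: 39.9
```

```bash
python3 - <<'E'
from h import *
s=grab("scene");t=grab("top");o=observe();print(o["force"],o["grip_width"],o["position"])
cv2.imwrite("pics/m9.png",np.hstack([crop(s,240,140,390,310,3)[:,:400],crop(t,110,90,240,260,3)]))
E
```

```text
[ 4.40236591 -0.39345268  1.32221058] 0.010155131357230174 [0.52717936 0.04285613 0.15796692]
```

View pics/m9.png

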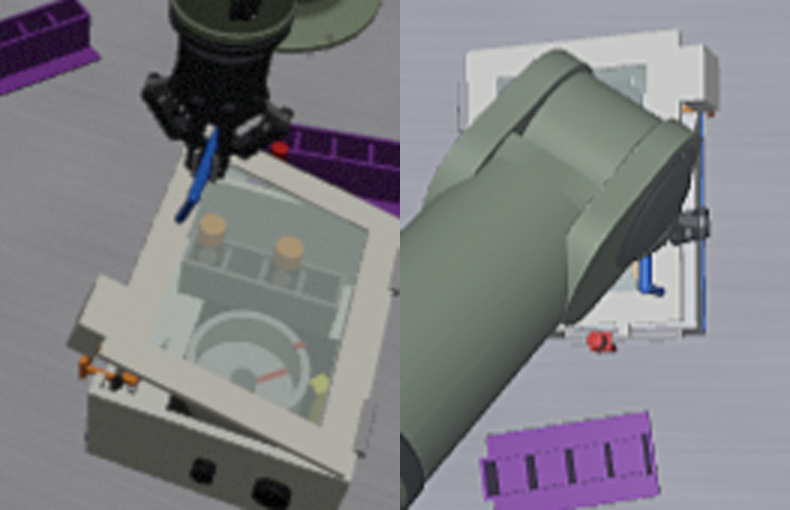

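Picture m9 shows the lid raised about 0.3 rad, with the orange catch uncovered at mosaic (105,372). The handle is still held. I'll release it and turn for the catch.

>>> {"op": "send_rows", "data": {"plan": "0 0 0 0 0 0 0.06; 0 0 0 0 0 0 0.06; 0 0 0 0 0 0 0.06; 0 0 0 0 0 0 0.06; 0 0 -0.03 0 0 0 0.06; 0 0 -0.07 0 0 0 0.06; 0 0 -0.11 0 0 0 0.02; 0 0.03 -0.11 0 0 -7 0.0; 0 0.07 -0.11 0 0 -14 0; 0 0.11 -0.11 0 0 -21 0", "grip_force": 20}}

```text
clock: 14.75
position: [0.5293, -0.067, 0.2682]
tool_rot: [3.141, -0.0, 0.399]
force: [0.0, -0.5, -0.4]
grip_width: 0.0119
finger_force: 0.0
```

```bash
python3 d.py s -220 -60 260 180 0 0; python3 d.py s -220 -95 200 180 -55 0
```

```text
tgt [ 0.6566 -0.102   0.221 ] d [0.1037 0.0817 0.0473] rot [  0.   -0.  -68.7] now [ 0.5293 -0.067   0.2682] [180.   -0.   22.9] q [-0.75  0.52  1.14  1.78 -0.51  1.18 -0.63] t 14.8 F [ 0.  -0.5 -0.4]
tgt [ 0.6907 -0.0691  0.1776] d [0.1479 0.0646 0.0906] rot [ 32.9  48.  -63.1] now [ 0.5293 -0.067   0.2682] [180.   -0.   22.9] q [-0.75  0.52  1.14  1.78 -0.51  1.18 -0.63] t 14.8 F [ 0.  -0.5 -0.4]
```

>>> {"op": "send_rows", "data": {"plan": "0.02 0.02 0 0 0 -7 0; 0.04 0.04 0 0 0 -14 0; 0.06 0.06 0 0 0 -21 0; 0.08 0.08 0 0 0 -28 0; 0.104 0.082 0 0 0 -35 0; 0.104 0.082 0 0 0 -42 0; 0.104 0.082 0 0 0 -49 0; 0.104 0.082 0 0 0 -56 0; 0.104 0.082 0 0 0 -63 0; 0.104 0.082 0 0 0 -68.7 0"}}

```text
clock: 15.58
position: [0.6564, -0.1033, 0.2677]
tool_rot: [-3.141, 0.0, 1.595]
force: [0.0, 0.2, -0.3]
grip_width: 0.0001
finger_force: 0.0
```

```bash
python3 d.py s -220 -95 200 180 -55 0
```

```text
tgt [ 0.6907 -0.0691  0.1776] d [0.0334 0.0352 0.09  ] rot [ 0.1 55.  -0.2] now [ 0.6564 -0.1033  0.2677] [-180.     0.    91.4] q [-0.34  0.62  0.7   1.42 -0.4   1.25  0.41] t 15.6 F [ 0.   0.2 -0.3]
```

>>> {"op": "send_rows", "data": {"plan": "0 0.005 0 0 7 0 0; 0 0.01 0 0 14 0 0; 0.01 0.015 0.02 0 21 0 0; 0.02 0.02 0.04 0 28 0 0; 0.025 0.025 0.06 0 35 0 0; 0.03 0.03 0.08 0 42 0 0; 0.033 0.035 0.09 0 49 0 0; 0.033 0.035 0.09 0 55 0 0; 0.033 0.035 0.09 0 55 0 0; 0.033 0.035 0.09 0 55 0 0"}}

```text
clock: 16.42
position: [0.6904, -0.071, 0.1758]
tool_rot: [-3.136, -0.96, 1.583]
force: [1.0, 1.2, 0.3]
grip_width: 0.0001
finger_force: 0.0
```

```bash
python3 d.py s -180 -95 97 180 -55 0
python3 - <<'E'
from h import *
s=grab("scene");o=observe()
tz=R.from_euler("xyz",o["tool_rot"]).as_matrix()[:,2];f=s
a=proj(f,o["position"])[0];b=proj(f,o["position"]-.039*tz)[0];c=proj(f,o["position"]+[0,0,.039])[0];print(a,b,c)
im=crop(s,215,170,315,270,6)
for p,col in((a,(0,255,255)),(b,(0,0,255)),(c,(255,0,0))):
    u=((p+.5-[215,170])*6).astype(int);cv2.circle(im,(int(u[0]),int(u[1])),4,col,1)
cv2.imwrite("pics/m10.png",im)
E
```

```text
tgt [ 0.6896 -0.0291  0.0746] d [-0.0589  0.0002  0.0924] rot [ 0.5  0.  -0.5] now [ 0.6904 -0.071   0.1758] [-179.7  -55.    90.7] q [ 0.28  0.99  0.28  1.2  -1.02  1.64  0.81] t 16.4 F [1.  1.2 0.3]
[245.67552641 234.50683289] [233.79933297 225.61785625] [245.18519807 225.54922889]
```

View pics/m10.png

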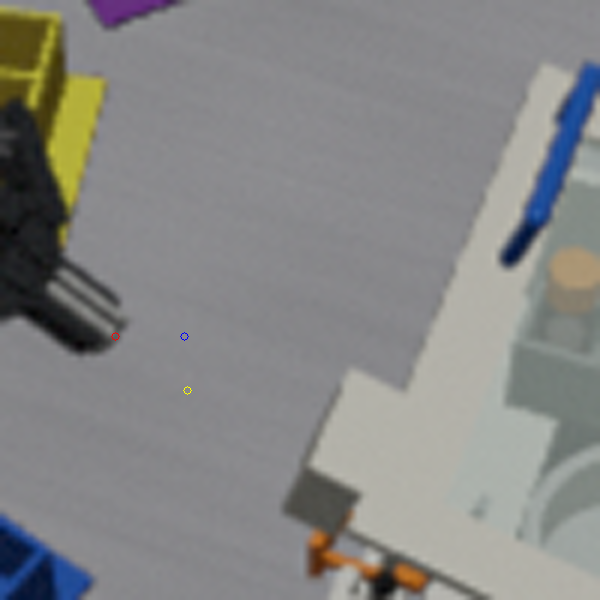

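The red circle (39 mm back along the tool axis) coincides with the visible tip at (118,335), so the offset is along the tool axis. Now the catch.

>>> {"op": "send_rows", "data": {"plan": "-0.03 0 0.045 0.3 0 -0.3 0; -0.063 0 0.095 0.5 0 -0.5 0; -0.063 0 0.095 0.5 0 -0.5 0; -0.05 0 0.114 0.5 0 -0.5 0; -0.04 0 0.128 0.5 0 -0.5 0; -0.04 0 0.128 0.5 0 -0.5 0; -0.037 0 0.132 0.5 0 -0.5 0; -0.034 0 0.136 0.5 0 -0.5 0; -0.034 0 0.136 0.5 0 -0.5 0"}}

```text
clock: 17.22
position: [0.6901, 0.0228, 0.0737]
tool_rot: [3.133, -0.959, 1.609]
force: [-0.4, -0.9, 0.4]
grip_width: 0.0
finger_force: 0.0
```

```bash
python3 d.py s -120 -95 92 180 -55 0
```

```text
tgt [0.6879 0.0309 0.0696] d [ 0.0014 -0.002   0.0089] rot [0.  0.1 0.3] now [0.6901 0.0228 0.0737] [179.5 -54.9  92.2] q [ 0.18  1.06  0.22  1.34 -1.08  1.44  0.92] t 17.2 F [-0.4 -0.9  0.4]
```

>>> {"op": "send_rows", "data": {"plan": "0.001 -0.002 0.004 0 0 0 0; 0.002 -0.002 0.007 0 0 0 0; 0.004 -0.002 0.01 0 0 0 0; 0.006 -0.002 0.013 0 0 0 0; 0.006 -0.002 0.013 0 0 0 0"}}

```text
clock: 17.63
position: [0.687, 0.0353, 0.0694]
tool_rot: [3.138, -0.958, 1.604]
force: [-0.9, -7.0, 2.8]
grip_width: -0.0
finger_force: 3.4
```

```bash
python3 d.py s -110 -95 92 180 -55 0
```

```text
tgt [0.6876 0.0409 0.0696] d [0.0034 0.0008 0.0044] rot [0.  0.1 0.2] now [0.687  0.0353 0.0694] [179.8 -54.9  91.9] q [ 0.17  1.06  0.22  1.37 -1.09  1.42  0.93] t 17.6 F [-0.9 -7.   2.8]
```

>>> {"op": "send_rows", "data": {"plan": "0.002 0 0.003 0 0 0 0; 0.004 0 0.006 0 0 0 0; 0.006 0 0.008 0 0 0 0; 0.006 0 0.008 0 0 0 0"}}

```text
clock: 17.97
position: [0.6874, 0.0365, 0.0689]
tool_rot: [3.136, -0.947, 1.598]
force: [-6.5, -56.8, 16.8]
grip_width: -0.0
finger_force: 28.2
```

```bash
python3 d.py s -100 -95 92 180 -55 0
```

```text
tgt [0.6873 0.0509 0.0696] d [0.009  0.0003 0.0113] rot [ 0.4  0.7 -0. ] now [0.6874 0.0365 0.0689] [179.7 -54.3  91.6] q [ 0.16  1.05  0.22  1.38 -1.09  1.41  0.93] t 18.0 F [ -6.5 -56.8  16.8]
```

The catch hit its end stop (57 N, about 16 mm of travel). I'll back off and reorient.

>>> {"op": "send_rows", "data": {"plan": "0 0 -0.04 0 0 0 0; 0 0 -0.08 0 0 0 0; 0 0 -0.12 0 0 0 0; -0.02 0 -0.14 0 -7 0 0; 0.02 0 -0.15 0 -14 0 0; 0.05 0 -0.17 0 -21 0 0; 0.08 0 -0.19 0 -28 0 0; 0.1 0 -0.2 0 -35 0 0; 0.1 0 -0.2 0 -42 0 0; 0.1 0 -0.2 0 -49 0 0"}}

```text
clock: 18.8
position: [0.6904, -0.0599, 0.2696]
tool_rot: [3.134, -0.1, 1.603]
force: [0.2, 0.5, -1.3]
grip_width: -0.0
finger_force: 0.0
```

```bash
python3 d.py s -72 65 290 180 0 -90; python3 d.py s -170 0 290 180 0 0
```

```text
tgt [0.5275 0.0424 0.251 ] d [ 0.1051 -0.1597  0.028 ] rot [-4.1 -4.8 90.1] now [ 0.6904 -0.0599  0.2696] [179.6  -5.7  91.8] q [-0.3   0.66  0.64  1.32 -0.49  1.32  0.41] t 18.8 F [ 0.2  0.5 -1.3]
tgt [ 0.5952 -0.0537  0.251 ] d [ 0.0074 -0.095   0.0187] rot [ 0.4 -5.7  0.2] now [ 0.6904 -0.0599  0.2696] [179.6  -5.7  91.8] q [-0.3   0.66  0.64  1.32 -0.49  1.32  0.41] t 18.8 F [ 0.2  0.5 -1.3]
```

>>> {"op": "send_rows", "data": {"plan": "0.01 -0.03 0 -1 -5 7 0.05; 0.02 -0.06 0 -4 -5 14 0.05; 0.03 -0.09 0 -4 -5 21 0.05; 0.05 -0.12 0 -4 -5 28 0.05; 0.07 -0.14 0 -4 -5 35 0.05; 0.09 -0.16 0 -4 -5 42 0.05; 0.105 -0.16 0 -4 -5 49 0.05; 0.105 -0.16 0 -4 -5 56 0.05; 0.105 -0.16 0 -4 -5 63 0.05; 0.105 -0.16 0 -4 -5 70 0.05"}}

```text
clock: 19.63
position: [0.5259, 0.0406, 0.277]
tool_rot: [3.139, -0.009, 0.386]
force: [-0.1, -0.0, 0.1]
grip_width: 0.0502
finger_force: 0.0
```

```bash
python3 d.py s -72 65 260 180 0 -90
```

```text
tgt [0.5275 0.0424 0.221 ] d [ 0.0017 -0.0012  0.056 ] rot [ 0.1 -0.5 20.5] now [0.5259 0.0406 0.277 ] [179.9  -0.5  22.1] q [-0.97  0.48  1.12  1.79 -0.47  1.17 -0.89] t 19.6 F [-0.1 -0.   0.1]
```

>>> {"op": "send_rows", "data": {"plan": "0.002 -0.001 0 0 -0.5 7 0.05; 0.002 -0.001 0 0 -0.5 14 0.05; 0.002 -0.001 0.03 0 -0.5 20.5 0.05; 0.002 -0.001 0.06 0 -0.5 20.5 0.05; 0.002 -0.001 0.09 0 -0.5 20.5 0.05; 0.002 -0.001 0.119 0 -0.5 20.5 0.05; 0.002 -0.001 0.119 0 -0.5 20.5 0.05; 0.002 -0.001 0.119 0 -0.5 20.5 0.005; 0.002 -0.001 0.119 0 -0.5 20.5 0.005; 0.002 -0.001 0.119 0 -0.5 20.5 0.005", "grip_force": 40}}

```text
clock: 20.47
position: [0.5297, 0.0413, 0.1597]
tool_rot: [3.141, -0.003, 0.033]
force: [-0.1, 9.0, -3.7]
grip_width: 0.0142
finger_force: 5.7
```

>>> {"op": "send_rows", "data": {"plan": "0 0 0 0 0 0 0.005; 0 0 0 0 0 0 0.005; 0 0 0 0 0 0 0.005"}}

```text
clock: 20.72
position: [0.5296, 0.0424, 0.1593]
tool_rot: [-3.142, -0.003, 0.034]
force: [1.6, 6.2, -2.4]
grip_width: 0.0103
finger_force: 39.6
```

```bash
cat > arc.py <<'E'
from h import *
import sys
# real bar from current grip, then tool-frame waypoints for lid swing; args: current tool tilt deg, th list, slip factor
o=observe();r=R.from_euler("xyz",o["tool_rot"]);tz=r.as_matrix()[:,2]
bar=o["position"]-(.039+.0187)*tz
xs=s2w([0,0,SP[2]],[1,0,0])[0];d=bar-s2w(SP,[.110,0,0])[0];hx=d@xs;hz=bar[2]-.115
th0=np.arctan2(hz,-hx)-.2145;print("theta",th0,"rad",np.hypot(hx,hz),"q",o["qpos"].round(2),"F",o["force"].round(1))
rad=np.hypot(hx,hz);k=float(sys.argv[1])
ys=s2w([0,0,SP[2]],[0,1,0])[0]
for th in map(float,sys.argv[2:]):
    a=th+.2145;b=bar+xs*(-rad*np.cos(a)-hx)+np.array([0,0,rad*np.sin(a)-hz])
    r2=R.from_rotvec(ys*(th-th0)*k)*r
    P=b+.0577*r2.as_matrix()[:,2]
    print(th,r.inv().apply(P-o["position"]).round(4),(r.inv()*r2).as_rotvec(degrees=True).round(1))
E
python3 arc.py 0.7 .4 .5 .6 .7 .8 .9 1.0
```

```text
theta 0.29601689070218284 rad 0.20871567359382834 q [-0.89  0.66  1.06  1.92 -0.7   0.98 -1.05] F [ 1.6  6.2 -2.4]
0.4 [ 0.0001 -0.0074 -0.0185] [-4.2 -0.  -0. ]
0.5 [ 0.0002 -0.0162 -0.0354] [-8.2 -0.  -0. ]
0.6 [ 0.0003 -0.0267 -0.0511] [-12.2  -0.1  -0. ]
0.7 [ 0.0004 -0.0386 -0.0657] [-16.2  -0.1  -0. ]
0.8 [ 0.0005 -0.052  -0.0788] [-20.2  -0.1  -0.1]
0.9 [ 0.0006 -0.0665 -0.0905] [-24.2  -0.1  -0.1]
1.0 [ 0.0008 -0.082  -0.1005] [-28.2  -0.2  -0.1]
```

>>> {"op": "send_rows", "data": {"plan": "0 -0.0037 -0.0095 -2.1 0 0 0.005; 0 -0.0074 -0.0185 -4.2 0 0 0.005; 0 -0.0118 -0.027 -6.2 0 0 0.005; 0 -0.0162 -0.0354 -8.2 0 0 0.005; 0 -0.0214 -0.0433 -10.2 0 0 0.005; 0 -0.0267 -0.0511 -12.2 0 0 0.005; 0 -0.0326 -0.0585 -14.2 0 0 0.005; 0 -0.0386 -0.0657 -16.2 0 0 0.005; 0 -0.0386 -0.0657 -16.2 0 0 0.005"}}

```text
clock: 21.47
position: [0.5288, 0.0806, 0.2263]
tool_rot: [2.852, -0.004, 0.036]
force: [3.1, -3.3, 6.4]
grip_width: 0.0103
finger_force: 42.1
```

```bash
python3 arc.py 0.7 .75 .8 .85 .9 .95 1.0 1.05 1.1
```

```text
theta 0.7034204770718315 rad 0.20977101029892214 q [-1.21  0.76  1.28  1.8  -0.49  1.12 -1.34] F [ 3.1 -3.3  6.4]
0.75 [ 0.0001 -0.004  -0.0078] [-1.9 -0.  -0. ]
0.8 [ 0.0001 -0.0088 -0.0159] [-3.9 -0.  -0. ]
0.85 [ 0.0002 -0.0139 -0.0238] [-5.9 -0.  -0. ]
0.9 [ 0.0003 -0.0194 -0.0313] [-7.9 -0.  -0. ]
0.95 [ 0.0004 -0.0253 -0.0385] [-9.9 -0.1 -0.1]
1.0 [ 0.0005 -0.0316 -0.0454] [-11.9  -0.1  -0.1]
1.05 [ 0.0005 -0.0381 -0.052 ] [-13.9  -0.1  -0.1]
1.1 [ 0.0006 -0.045  -0.0582] [-15.9  -0.1  -0.1]
```

>>> {"op": "send_rows", "data": {"plan": "0 -0.004 -0.008 -1.9 0 0 0.005; 0 -0.009 -0.016 -3.9 0 0 0.005; 0 -0.014 -0.024 -5.9 0 0 0.005; 0 -0.0195 -0.0315 -7.9 0 0 0.005; 0 -0.0255 -0.0385 -9.9 0 0 0.005; 0 -0.0315 -0.0455 -11.9 0 0 0.005; 0 -0.038 -0.052 -13.9 0 0 0.005; 0 -0.045 -0.058 -15.9 0 0 0.005; 0 -0.045 -0.058 -15.9 0 0 0.005"}}

```text
clock: 22.22
position: [0.5274, 0.14, 0.2704]
tool_rot: [2.573, -0.006, 0.036]
force: [4.3, -5.2, 18.6]
grip_width: 0.0101
finger_force: 43.2
```

```bash
python3 arc.py 0.7 1.15 1.2 1.25 1.3 1.35 1.4 1.45 1.5
```

```text
theta 1.100078538214635 rad 0.21092585244469228 q [-1.37  0.93  1.35  1.63 -0.34  1.3  -1.56] F [ 4.3 -5.2 18.6]
1.15 [ 0.0001 -0.0053 -0.0076] [-2. -0. -0.]
1.2 [ 0.0002 -0.011  -0.0149] [-4. -0. -0.]
1.25 [ 0.0003 -0.0171 -0.0218] [-6.  -0.  -0.1]
1.3 [ 0.0004 -0.0235 -0.0285] [-8.  -0.  -0.1]
1.35 [ 0.0004 -0.0302 -0.0347] [-10.   -0.   -0.1]
1.4 [ 0.0005 -0.0372 -0.0406] [-12.   -0.   -0.1]
1.45 [ 0.0006 -0.0445 -0.0461] [-14.   -0.1  -0.1]
1.5 [ 0.0007 -0.052  -0.0512] [-16.   -0.1  -0.1]
```

>>> {"op": "send_rows", "data": {"plan": "0 -0.005 -0.005 -2 0 0 0.005; 0 -0.011 -0.012 -4 0 0 0.005; 0 -0.017 -0.019 -6 0 0 0.005; 0 -0.0235 -0.0255 -8 0 0 0.005; 0 -0.030 -0.0315 -10 0 0 0.005; 0 -0.037 -0.0375 -12 0 0 0.005; 0 -0.0445 -0.043 -14 0 0 0.005; 0 -0.052 -0.048 -16 0 0 0.005; 0 -0.052 -0.048 -16 0 0 0.005"}}

```text
clock: 22.97
position: [0.526, 0.2098, 0.2869]
tool_rot: [2.291, -0.011, 0.038]
force: [1.3, 7.1, 52.6]
grip_width: 0.0104
finger_force: 45.9
```

```bash
python3 arc.py 0.7 1.55 1.6 
```

```text
theta 1.4922309001650864 rad 0.21188352159897017 q [-1.42  1.13  1.36  1.42 -0.24  1.51 -1.7 ] F [ 1.3  7.1 52.6]
1.55 [ 0.0001 -0.0071 -0.0078] [-2.3  0.  -0. ]
1.6 [ 0.0002 -0.0137 -0.0142] [-4.3  0.  -0.1]
```

>>> {"op": "send_rows", "data": {"plan": "0 0.003 -0.003 0 0 0 0.005; 0 -0.001 -0.007 -1 0 0 0.005; 0 -0.004 -0.0105 -2.3 0 0 0.005; 0 -0.004 -0.0105 -2.3 0 0 0.005"}}

```text
clock: 23.3
position: [0.5254, 0.2206, 0.2871]
tool_rot: [2.257, -0.007, 0.038]
force: [13.5, 5.0, 15.3]
grip_width: 0.01
finger_force: 43.1
```

```bash
python3 arc.py 0.7 1.55 1.6 
```

```text
theta 1.5493524002383143 rad 0.2126026130700486 q [-1.42  1.15  1.35  1.39 -0.23  1.54 -1.71] F [13.5  5.  15.3]
1.55 [ 0.     -0.0001 -0.0001] [-0. -0. -0.]
1.6 [ 0.0001 -0.0064 -0.0067] [-2. -0. -0.]
```

The lid is at about 1.55 rad. I'll release, retreat along the tool axis and come upright above the lid.

>>> {"op": "send_rows", "data": {"plan": "0 0 0 0 0 0 0.05; 0 0 0 0 0 0 0.05; 0 0 0 0 0 0 0.05; 0 0 0 0 0 0 0.05; 0 0 -0.03 0 0 0 0.05; 0 0 -0.07 0 0 0 0.05; 0 0 -0.1 0 0 0 0.04; 0 0.03 -0.12 7 0 0 0.03; 0 0.06 -0.14 14 0 0 0.03; 0 0.08 -0.16 21 0 0 0.03", "grip_force": 20}}

```text
clock: 24.13
position: [0.5204, 0.2914, 0.4497]
tool_rot: [2.63, -0.003, 0.033]
force: [2.0, 0.7, 0.7]
grip_width: 0.0301
finger_force: 0.0
```

```bash
python3 d.py s 120 40 420 180 0 -90; python3 d.py s -39 -37 420 180 0 -105
```

```text
tgt [0.5471 0.2351 0.381 ] d [0.0246 0.0162 0.088 ] rot [29.3 -0.2  0.2] now [0.5204 0.2914 0.4497] [150.7  -0.2   1.9] q [-1.34  0.85  1.36  1.07 -0.33  1.84 -1.7 ] t 24.1 F [2.  0.7 0.7]
tgt [0.6286 0.0783 0.381 ] d [0.1008 0.1551 0.1662] rot [29.1 -4.1 14.9] now [0.5204 0.2914 0.4497] [150.7  -0.2   1.9] q [-1.34  0.85  1.36  1.07 -0.33  1.84 -1.7 ] t 24.1 F [2.  0.7 0.7]
```

>>> {"op": "send_rows", "data": {"plan": "0.01 0.015 0.017 4 0 1 0.03; 0.02 0.03 0.034 9 -1 3 0.03; 0.03 0.05 0.05 14 -2 6 0.03; 0.045 0.07 0.07 20 -3 9 0.03; 0.06 0.09 0.1 25 -4 12 0.03; 0.075 0.115 0.125 29 -4 15 0.03; 0.09 0.14 0.15 29 -4 15 0.03; 0.101 0.155 0.166 29 -4 15 0.03; 0.101 0.155 0.166 29 -4 15 0.03; 0.101 0.155 0.166 29 -4 15 0.03"}}

```text
clock: 24.97
position: [0.6285, 0.077, 0.3791]
tool_rot: [3.136, -0.0, -0.238]
force: [0.1, 0.8, 0.3]
grip_width: 0.0301
finger_force: 0.0
```

```bash
python3 d.py s -39 -37 300 180 0 -105
python3 - <<'E'
from h import *
s=grab("scene");t=grab("top")
cv2.imwrite("pics/m11.png",np.hstack([crop(s,250,110,390,310,3)[:, :420],crop(t,100,90,225,290,3)]))
for f in(s,t):
    h=cv2.cvtColor(f["color"],cv2.COLOR_RGB2HSV);m=cv2.inRange(h,(0,100,90),(8,255,255))|cv2.inRange(h,(174,100,90),(180,255,255))
    n,l,st,ce=cv2.connectedComponentsWithStats(m)
    for i in range(1,n):
        P=unproj(f,ce[i],.099)[0];d=P[:2]-SP[:2];c,q=np.cos(SP[2]),np.sin(SP[2]);x,y=c*d[0]+q*d[1],-q*d[0]+c*d[1]
        if abs(x-.01)<.08 and abs(y+.05)<.08 and st[i,4]>2: print(ce[i],st[i,4],"r",np.hypot(x-.01,y+.05),"ang",np.arctan2(y+.05,x-.01))
E
```

```text
tgt [0.6286 0.0783 0.261 ] d [-0.0003 -0.0018  0.1181] rot [ 0.3 -0.  -0.2] now [0.6285 0.077  0.3791] [179.7  -0.  -13.6] q [-0.85  0.68  1.23  1.33 -0.63  1.55 -1.5 ] t 25.0 F [0.1 0.8 0.3]
[339.5 254.5] 8 r 0.05211591223274235 ang 0.7153329366095352
[330.         264.86363636] 22 r 0.023692811260752396 ang -0.24983453699133307
[163.16666667 146.61111111] 18 r 0.031106394193022222 ang 1.0813982788010426
[155.         148.16666667] 6 r 0.050245254873250454 ang 0.6833666898150994
```

View pics/m11.png

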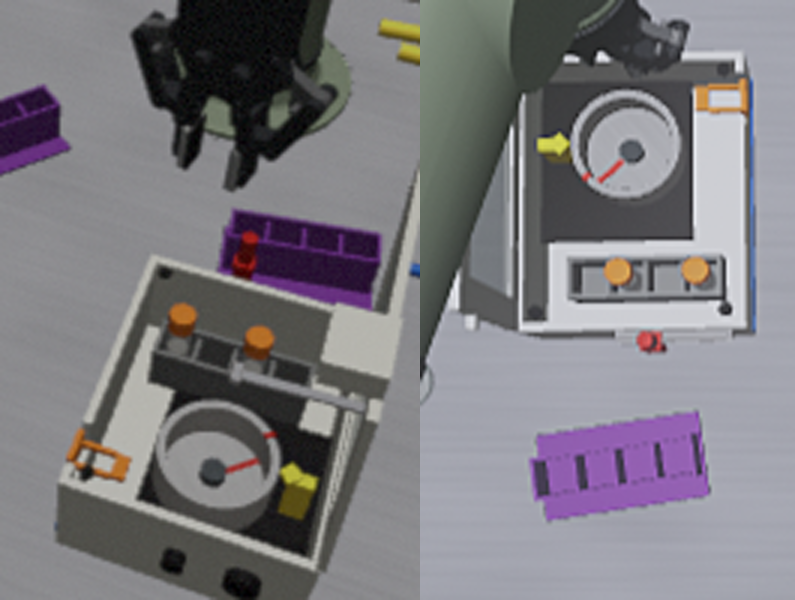

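Picture m11 shows the lid standing open, the catch in, both tubes seated, and the wheel mark at about +0.70 rad. Next I descend to the rim at 165°.

>>> {"op": "send_rows", "data": {"plan": "0 -0.002 0.04 0.3 0 0 0.03; 0 -0.002 0.08 0.3 0 0 0.03; 0 -0.002 0.12 0.3 0 0 0.03; 0 -0.002 0.16 0.3 0 0 0.03; 0 -0.002 0.2 0.3 0 0 0.03; 0 -0.002 0.24 0.3 0 0 0.03; 0 -0.002 0.28 0.3 0 0 0.03; 0 -0.002 0.305 0.3 0 0 0.03; 0 -0.002 0.305 0.3 0 0 0.03"}}

```text
clock: 25.82
position: [0.6262, 0.0808, 0.0696]
tool_rot: [3.139, 0.005, -0.233]
force: [-0.9, 0.6, -1.0]
grip_width: 0.0295
finger_force: 0.0
```

```bash
python3 d.py s -39.3 -36.8 74 180 0 -105
```

```text
tgt [0.6284 0.078  0.035 ] d [0.003  0.0021 0.0346] rot [0.1 0.3 0. ] now [0.6262 0.0808 0.0696] [179.9   0.3 -13.3] q [-0.79  0.94  0.98  1.71 -0.9   1.02 -1.28] t 25.8 F [-0.9  0.6 -1. ]
```

>>> {"op": "send_rows", "data": {"plan": "0 0 0 0 0 0 0.03; 0.001 0.001 0.01 0 0 0 0.03; 0.001 0.001 0.02 0 0 0 0.03; 0.001 0.001 0.034 0 0 0 0.03; 0.001 0.001 0.034 0 0 0 0.03; 0.001 0.001 0.034 0 0 0 0.03"}}

```text
clock: 26.32
position: [0.6293, 0.0778, 0.0397]
tool_rot: [3.141, 0.0, -0.235]
force: [-0.4, 0.1, -0.1]
grip_width: 0.0299
finger_force: 0.0
```

```bash
python3 d.py s -39.3 -36.8 74 180 0 -105
```

```text
tgt [0.6284 0.078  0.035 ] d [-0.0009  0.      0.0047] rot [ 0.   0.  -0.1] now [0.6293 0.0778 0.0397] [180.    0.  -13.5] q [-0.77  0.97  0.94  1.72 -0.94  0.97 -1.25] t 26.3 F [-0.4  0.1 -0.1]
```

Good. I'll close on the rim and compute the arc in tool axes.

>>> {"op": "send_rows", "data": {"plan": "-0.001 0 0.003 0 0 0 0.03; -0.001 0 0.003 0 0 0 0.002; -0.001 0 0.003 0 0 0 0.002; -0.001 0 0.003 0 0 0 0.002; -0.001 0 0.003 0 0 0 0.002; -0.001 0 0.003 0 0 0 0.002", "grip_force": 20}}

```text
clock: 26.82
position: [0.629, 0.079, 0.0374]
tool_rot: [-3.14, -0.001, -0.234]
force: [1.7, 5.1, -0.7]
grip_width: 0.0086
finger_force: 21.3
```

```bash
cat > wh.py <<'E'
from h import *
import sys
o=observe();r=R.from_euler("xyz",o["tool_rot"]);C=s2w(SP,[.01,-.05,0])[0];v=o["position"]-C;v[2]=0
print("r",np.hypot(*v[:2]),"w",o["grip_width"],"F",o["force"].round(1),"angle_s",np.degrees(np.arctan2(v[1],v[0])-SP[2]),"q",o["qpos"].round(2))
for a in map(float,sys.argv[1:]):
    Q=R.from_euler("z",a);print(a,r.inv().apply(Q.apply(v)-v).round(4),(r.inv()*Q*r).as_rotvec(degrees=True).round(1))
E
python3 wh.py -.1 -.2 -.3 -.4 -.5 -.6 -.7
```

```text
r 0.04985732902193047 w 0.00855738027612515 F [ 1.7  5.1 -0.7] angle_s -194.51930798864066 q [-0.77  0.98  0.94  1.72 -0.95  0.97 -1.25]
-0.1 [-0.005  -0.0002 -0.    ] [-0.   0.   5.7]
-0.2 [-0.0099 -0.0009 -0.    ] [-0.   0.  11.5]
-0.3 [-0.0148 -0.0021 -0.    ] [-0.   0.  17.2]
-0.4 [-0.0195 -0.0038 -0.    ] [-0.   0.  22.9]
-0.5 [-0.024  -0.0059 -0.    ] [-0.   0.  28.6]
-0.6 [-0.0282 -0.0085 -0.    ] [-0.   0.  34.4]
-0.7 [-0.0322 -0.0114 -0.    ] [-0.   0.  40.1]
```

>>> {"op": "send_rows", "data": {"plan": "-0.005 -0.0002 0 0 0 5.7 0.002; -0.0099 -0.0009 0 0 0 11.5 0.002; -0.0148 -0.0021 0 0 0 17.2 0.002; -0.0195 -0.0038 0 0 0 22.9 0.002; -0.024 -0.0059 0 0 0 28.6 0.002; -0.0282 -0.0085 0 0 0 34.4 0.002; -0.0322 -0.0114 0 0 0 40.1 0.002; -0.0322 -0.0114 0 0 0 40.1 0.002; -0.0322 -0.0114 0 0 0 40.1 0.002; -0.0322 -0.0114 0 0 0 40.1 0.03"}}

```text
clock: 27.65
position: [0.6001, 0.0966, 0.0373]
tool_rot: [-3.141, -0.001, -0.933]
force: [-0.4, 0.3, 0.7]
grip_width: 0.0189
finger_force: 0.0
```

>>> {"op": "send_rows", "data": {"plan": "0 0 0 0 0 0 0.03; 0 0 0 0 0 0 0.03; 0 0 0 0 0 0 0.03; 0 0 -0.04 0 0 0 0.03; 0 0 -0.08 0 0 0 0.03; 0 0 -0.12 0 0 0 0.03; 0 0 -0.12 0 0 0 0.03"}}

```text
clock: 28.23
position: [0.6024, 0.0956, 0.1639]
tool_rot: [-3.135, -0.005, -0.935]
force: [1.0, 0.2, 1.2]
grip_width: 0.0299
finger_force: 0.0
```

```bash
cat > mk.py <<'E'
from h import *
for n in("scene","top"):
    f=grab(n);h=cv2.cvtColor(f["color"],cv2.COLOR_RGB2HSV);m=cv2.inRange(h,(0,100,90),(8,255,255))|cv2.inRange(h,(174,100,90),(180,255,255))
    k,l,st,ce=cv2.connectedComponentsWithStats(m)
    for i in range(1,k):
        P=unproj(f,ce[i],.099)[0];d=P[:2]-SP[:2];c,q=np.cos(SP[2]),np.sin(SP[2]);x,y=c*d[0]+q*d[1],-q*d[0]+c*d[1]
        if abs(x-.01)<.08 and abs(y+.05)<.08 and st[i,4]>2: print(n,ce[i].round(1),st[i,4],"r",np.hypot(x-.01,y+.05).round(4),"ang",np.arctan2(y+.05,x-.01).round(3))
o=observe();print(o["position"],o["force"].round(1))
E
python3 mk.py
```

```text
scene [341.4 265.6] 8 r 0.0515 ang 0.052
scene [329.9 271. ] 22 r 0.036 ang -0.72
[0.6004562  0.09670441 0.15839706] [-0.5  1.1  0.5]
```

```bash
python3 - <<'E'
from h import *
f=grab("scene");t=grab("top")
def A(f,uv,z):
    P=unproj(f,uv,z)[0];d=P[:2]-SP[:2];c,q=np.cos(SP[2]),np.sin(SP[2]);x,y=c*d[0]+q*d[1]-.01,-q*d[0]+c*d[1]+.05
    return np.hypot(x,y).round(4),np.arctan2(y,x).round(3)
for z in(.056,.058,.06): print(z,"before scene",A(f,(330,264.86),z),"before top",A(t,(163.17,146.61),z),"now",A(f,(329.9,271),z))
h=cv2.cvtColor(f["color"],cv2.COLOR_RGB2HSV);m=cv2.inRange(h,(22,120,100),(34,255,255));m[:240]=0;m[:,:320]=0;m[:,370:]=0;m[300:]=0
ys,xs=np.nonzero(m);print(xs.min(),xs.max(),ys.min(),ys.max());i=xs==xs.min();print("ptr tip",A(f,(xs.min(),ys[i].mean()),.099))
print("rim circle ctr check",proj(f,s2w(SP,[[.066,-.05,.099]])))
E
```

```text
0.056 before scene (np.float64(0.0308), np.float64(0.723)) before top (np.float64(0.0291), np.float64(0.68)) now (np.float64(0.0274), np.float64(0.061))
0.058 before scene (np.float64(0.03), np.float64(0.692)) before top (np.float64(0.029), np.float64(0.7)) now (np.float64(0.0273), np.float64(0.018))
0.06 before scene (np.float64(0.0292), np.float64(0.66)) before top (np.float64(0.029), np.float64(0.719)) now (np.float64(0.0273), np.float64(-0.025))
343 355 264 273
ptr tip (np.float64(0.0563), np.float64(0.003))
rim circle ctr check [[342.88944361 267.0300127 ]]
```

```bash
python3 d.py w 480 -150 230 180 0 -43.4
```

```text
tgt [ 0.48  -0.15   0.191] d [ 0.1275  0.2428 -0.0345] rot [  0.    0.  -10.2] now [0.5995 0.0968 0.1564] [180.    0.  -53.6] q [-0.94  0.91  1.23  1.72 -0.92  1.21 -1.96] t 28.4 F [ 0.4 -0.2 -0.8]
```

>>> {"op": "send_rows", "data": {"plan": "0 0 -0.04 0 0 0 0.04; 0 0 -0.07 0 0 0 0.04; 0.02 0.04 -0.07 0 0 -5 0.04; 0.04 0.08 -0.07 0 0 -10 0.04; 0.06 0.12 -0.07 0 0 -10 0.04; 0.08 0.16 -0.07 0 0 -10 0.04; 0.1 0.2 -0.07 0 0 -10 0.04; 0.127 0.243 -0.07 0 0 -10 0.04; 0.127 0.243 -0.07 0 0 -10 0.04; 0.127 0.243 -0.07 0 0 -10 0.04"}}

```text
clock: 29.27
position: [0.477, -0.1542, 0.227]
tool_rot: [3.141, -0.001, -0.767]
force: [0.2, -0.6, 0.2]
grip_width: 0.0402
finger_force: 0.0
```

```bash
python3 mk.py; python3 d.py s 16 80 200 180 0 -135;  cat > tb.py <<'E'
from h import *
from scipy.optimize import minimize
def A(f,uv,z):
    P=unproj(f,uv,z)[0];d=P[:2]-SP[:2];c,q=np.cos(SP[2]),np.sin(SP[2]);return np.array([c*d[0]+q*d[1],-q*d[0]+c*d[1]])*1000
for n in("top","scene"):
    f=grab(n);h=cv2.cvtColor(f["color"],cv2.COLOR_RGB2HSV);m=cv2.inRange(h,(9,110,120),(18,255,255));k,l,st,ce=cv2.connectedComponentsWithStats(m)
    for i in range(1,k):
        if st[i,4]>15: print(n,ce[i].round(1),st[i,4],"s:",A(f,ce[i],.107 if n=="top" else .103).round(1),"w:",unproj(f,ce[i],.09)[0].round(3))
t=grab("top");h=cv2.cvtColor(t["color"],cv2.COLOR_RGB2HSV);m=cv2.inRange(h,(22,90,60),(36,255,255));m[:,:235]=0;m[:120]=0;m[260:]=0
def rm(q):
    M=np.zeros((384*4,512*4),np.uint8)
    for X,Y,z in((86,45,0),(86,45,6),(80,20,60)):
        P=s2w(q,np.array([[-X,-Y,z],[X,-Y,z],[X,Y,z],[-X,Y,z]])/1000);cv2.fillConvexPoly(M,((proj(t,P)+.5)*4).astype(np.int32),255)
    return cv2.resize(M,(512,384),interpolation=cv2.INTER_AREA).astype(float)
q=np.array(RP);ini=np.vstack([q,q+[.02,0,0],q+[0,.02,0],q+[0,0,.15]])
b=minimize(lambda q:np.abs(rm(q)-m).sum()/255,q,method="Nelder-Mead",options=dict(initial_simplex=ini));print("rack",b.x.round(4),b.fun,m.sum()/255)
E
python3 tb.py
```

```text
scene [341.4 265.6] 8 r 0.0515 ang 0.052
scene [329.9 271. ] 22 r 0.036 ang -0.72
top [151. 138.] 3 r 0.0509 ang 0.01
top [161.7 140.7] 15 r 0.0213 ang 0.46
[ 0.47924488 -0.15026566  0.22653382] [ 0.8  1.1 -0.5]
tgt [0.5101 0.13   0.161 ] d [-0.1712 -0.224   0.0656] rot [-0.   0.  -0.3] now [ 0.4792 -0.1503  0.2265] [-180.     0.   -43.7] q [-0.66  0.63  1.3   1.91 -0.68  1.14 -1.43] t 29.4 F [ 0.8  1.1 -0.5]
top [200.1 121.6] 90 s: [-87.5 -95. ] w: [0.693 0.033 0.09 ]
top [165.3 180. ] 56 s: [17.1 79.6] w: [0.513 0.134 0.09 ]
top [190.9 178.9] 47 s: [-58.2  77.8] w: [0.517 0.058 0.09 ]
scene [212.6  11.6] 26 s: [-954.2 1266.4] w: [-0.677 -0.889  0.09 ]
scene [305.6  29.4] 17 s: [-408.  1234.9] w: [-0.66  -0.334  0.09 ]
scene [44.1 86. ] 535 s: [-1294.6   343. ] w: [ 0.27  -1.209  0.09 ]
scene [ 74.  135.4] 191 s: [-956.5  127. ] w: [ 0.48  -0.859  0.09 ]
scene [310.5 214.1] 54 s: [-60.2  85.9] w: [0.496 0.052 0.09 ]
scene [336.2 221.9] 57 s: [16.6 85.1] w: [0.495 0.13  0.09 ]
scene [282.8 262. ] 109 s: [-85.4 -94.8] w: [0.68  0.031 0.09 ]
rack [ 0.4909 -0.2817  0.2398] 743.4705882352941 774.0
```

The wheel is on its mark (top 0.01, scene 0.05 rad). Now the first tube, at s(16,79).

>>> {"op": "send_rows", "data": {"plan": "-0.03 -0.04 0 0 0 0 0.044; -0.06 -0.08 0 0 0 0 0.044; -0.09 -0.12 0 0 0 0 0.044; -0.12 -0.16 0 0 0 0 0.044; -0.15 -0.2 0 0 0 0 0.044; -0.171 -0.224 0.03 0 0 0 0.044; -0.171 -0.224 0.065 0 0 0 0.044; -0.171 -0.224 0.065 0 0 0 0.044; -0.171 -0.224 0.065 0 0 0 0.044"}}

```text
clock: 30.27
position: [0.5086, 0.134, 0.1586]
tool_rot: [3.137, 0.001, -0.754]
force: [0.6, -0.3, -0.0]
grip_width: 0.044
finger_force: 0.0
```

```bash
python3 d.py s 16 79 75 180 0 -135
```

```text
tgt [0.5111 0.13   0.036 ] d [0.0047 0.0007 0.1226] rot [0.2 0.1 0.2] now [0.5086 0.134  0.1586] [ 1.798e+02  1.000e-01 -4.320e+01] q [-1.14  0.79  1.25  1.93 -0.86  1.1  -1.85] t 30.3 F [ 0.6 -0.3 -0. ]
```

>>> {"op": "send_rows", "data": {"plan": "0.001 0.001 0.02 0 0 0 0.044; 0.001 0.001 0.05 0 0 0 0.044; 0.001 0.001 0.05 0 0 0 0.044; 0.001 0.001 0.05 0 0 0 0.044"}}

```text
clock: 30.6
position: [0.5101, 0.1282, 0.1126]
tool_rot: [3.14, -0.001, -0.761]
force: [0.5, -0.4, 1.5]
grip_width: 0.0439
finger_force: 0.0
```

```bash
python3 d.py s 16 79 75 180 0 -135
```

```text
tgt [0.5111 0.13   0.036 ] d [-0.0006 -0.002   0.0766] rot [ 0.1 -0.  -0.2] now [0.5101 0.1282 0.1126] [179.9  -0.  -43.6] q [-1.09  0.84  1.17  1.97 -0.93  1.02 -1.8 ] t 30.6 F [ 0.5 -0.4  1.5]
```

>>> {"op": "send_rows", "data": {"plan": "0 -0.001 0.025 0 0 0 0.044; 0 -0.001 0.05 0 0 0 0.044; 0 -0.001 0.075 0 0 0 0.044; 0 -0.001 0.075 0 0 0 0.044; 0 -0.001 0.075 0 0 0 0.015; 0 -0.001 0.075 0 0 0 0.015; 0 -0.001 0.075 0 0 0 0.015; 0 -0.001 0.075 0 0 0 0.015; 0 -0.001 0.075 0 0 0 0.015", "grip_force": 25}}

```text
clock: 31.35
position: [0.5122, 0.1295, 0.0391]
tool_rot: [-3.139, -0.002, -0.761]
force: [-1.3, -0.8, 12.4]
grip_width: 0.0255
finger_force: 28.1
```

>>> {"op": "send_rows", "data": {"plan": "0 0 -0.02 0 0 0 0.015; 0 0 -0.05 0 0 0 0.015; 0 0 -0.09 0 0 0 0.015; 0 0 -0.13 0 0 0 0.015; 0 0 -0.15 0 0 0 0.015; 0 0 -0.15 0 0 0 0.015; 0 0 -0.15 0 0 0 0.015"}}

```text
clock: 31.93
position: [0.5114, 0.1299, 0.1888]
tool_rot: [-3.139, -0.001, -0.76]
force: [-0.5, 0.0, -0.7]
grip_width: 0.025
finger_force: 26.9
```

```bash
python3 tb.py; python3 d.py r 60 0 210 180 0 -58
```

```text
top [200.  121.6] 89 s: [-87.3 -95.2] w: [0.693 0.033 0.09 ]
top [191.3 179.6] 59 s: [-59.2  79.9] w: [0.514 0.057 0.09 ]
scene [212.4  11.7] 25 s: [-954.8 1265.3] w: [-0.676 -0.89   0.09 ]
scene [220.   12.6] 28 s: [-909.5 1268.4] w: [-0.68  -0.844  0.09 ]
scene [228.1  13.6] 28 s: [-862.4 1272.8] w: [-0.686 -0.796  0.09 ]
scene [236.   14.6] 29 s: [-816.2 1275.7] w: [-0.69 -0.75  0.09]
scene [244.   15.7] 29 s: [-769.2 1277.9] w: [-0.694 -0.702  0.09 ]
scene [299.8  24. ] 16 s: [-454.  1284.9] w: [-0.71  -0.382  0.09 ]
scene [279.8  24.9] 18 s: [-549.  1237.9] w: [-0.659 -0.477  0.09 ]
scene [308.5  25.1] 16 s: [-407.6 1287.9] w: [-0.714 -0.335  0.09 ]
scene [296.8  27.9] 18 s: [-455.2 1235.3] w: [-0.66  -0.382  0.09 ]
scene [305.6  29.4] 17 s: [-408.  1234.9] w: [-0.66  -0.334  0.09 ]
scene [43.8 86. ] 523 s: [-1295.8   342.9] w: [ 0.27 -1.21  0.09]
scene [ 74.9 135.1] 170 s: [-954.3  129.4] w: [ 0.477 -0.857  0.09 ]
scene [343.4 187. ] 25 s: [  6.8 226. ] w: [0.352 0.116 0.09 ]
scene [310.6 214.1] 55 s: [-60.   85.8] w: [0.496 0.052 0.09 ]
scene [282.6 262. ] 110 s: [-85.9 -94.9] w: [0.68  0.031 0.09 ]
rack [ 0.496  -0.2798  0.2531] 137.94509803921568 1394.0
tgt [ 0.5543 -0.2648  0.171 ] d [0.3036 0.2556 0.0158] rot [ 0.  -0.  -0.2] now [0.5106 0.1296 0.1867] [180.   -0.  -43.6] q [-1.15  0.76  1.29  1.9  -0.81  1.14 -1.88] t 32.1 F [-0.8  0.5 -0.6]
```

>>> {"op": "send_rows", "data": {"plan": "0.03 0.025 0 0 0 0 0.015; 0.06 0.05 0 0 0 0 0.015; 0.09 0.076 0 0 0 0 0.015; 0.12 0.101 0 0 0 0 0.015; 0.15 0.126 0 0 0 0 0.015; 0.18 0.152 0 0 0 0 0.015; 0.21 0.177 0 0 0 0 0.015; 0.24 0.202 0 0 0 0 0.015; 0.27 0.227 0 0 0 0 0.015; 0.3036 0.2556 0 0 0 0 0.015"}}

```text
clock: 32.92
position: [0.5541, -0.2639, 0.1863]
tool_rot: [3.142, 0.001, -0.76]
force: [1.0, 0.8, 0.3]
grip_width: 0.0251
finger_force: 26.9
```

>>> {"op": "send_rows", "data": {"plan": "0 0 0 0 0 0 0.015; 0 0 0.03 0 0 0 0.015; 0 0 0.06 0 0 0 0.015; 0 0 0.06 0 0 0 0.015; 0 0 0.06 0 0 0 0.015"}}

```text
clock: 33.33
position: [0.5536, -0.2623, 0.1265]
tool_rot: [3.14, 0.002, -0.761]
force: [0.5, 0.3, 0.0]
grip_width: 0.0251
finger_force: 26.9
```

```bash
python3 tb.py | grep -E "rack|top"; python3 d.py r 60 0 70 180 0 -58
```

```text
top [200.  121.6] 89 s: [-87.3 -95.2] w: [0.693 0.033 0.09 ]
rack [ 0.4921 -0.2807  0.2555] 502.678431372549 1015.0
tgt [ 0.5543 -0.2648  0.031 ] d [0.0006 0.002  0.0977] rot [-0.  -0.1 -0.2] now [ 0.5551 -0.2628  0.1287] [-1.80e+02 -1.00e-01 -4.36e+01] q [-0.27  0.84  1.04  1.72 -0.82  1.07 -1.28] t 33.5 F [-0.6 -0.6  0. ]
```

>>> {"op": "send_rows", "data": {"plan": "0 0.002 0.02 0 0 0 0.015; 0 0.002 0.04 0 0 0 0.015; 0 0.002 0.055 0 0 0 0.015; 0 0.002 0.07 0 0 0 0.015; 0 0.002 0.085 0 0 0 0.015; 0 0.002 0.094 0 0 0 0.015; 0 0.002 0.097 0 0 0 0.015; 0 0.002 0.097 0 0 0 0.015"}}

```text
clock: 34.15
position: [0.5534, -0.2645, 0.0303]
tool_rot: [-3.142, -0.001, -0.761]
force: [-0.2, -0.5, -0.2]
grip_width: 0.0252
finger_force: 27.0
```

```bash
python3 d.py r 60 0 70 180 0 -58
```

```text
tgt [ 0.5543 -0.2648  0.031 ] d [ 0.0009 -0.0004 -0.0007] rot [-0.  -0.1 -0.2] now [ 0.5534 -0.2645  0.0303] [-1.80e+02 -1.00e-01 -4.36e+01] q [-0.2   0.95  0.92  1.78 -0.95  0.92 -1.19] t 34.1 F [-0.2 -0.5 -0.2]
```

>>> {"op": "send_rows", "data": {"plan": "0 0 0.002 0 0 0 0.015; 0 0 0.002 0 0 0 0.015; 0 0 0.002 0 0 0 0.04; 0 0 0.002 0 0 0 0.04; 0 0 0.002 0 0 0 0.04; 0 0 0.002 0 0 0 0.04; 0 0 -0.03 0 0 0 0.04; 0 0 -0.07 0 0 0 0.04; 0 0 -0.11 0 0 0 0.04; 0 0 -0.15 0 0 0 0.04"}}

```text
clock: 34.98
position: [0.5526, -0.2639, 0.1818]
tool_rot: [3.141, -0.0, -0.761]
force: [0.7, 0.1, 0.3]
grip_width: 0.0399
finger_force: 0.0
```

```bash
python3 d.py s -59.5 80 190 180 0 -135
```

```text
tgt [0.5122 0.0545 0.151 ] d [-0.2489 -0.2027  0.0307] rot [ 0.  -0.  -0.2] now [ 0.5526 -0.2639  0.1818] [180.   -0.  -43.6] q [-0.29  0.79  1.1   1.68 -0.76  1.16 -1.32] t 35.0 F [0.7 0.1 0.3]
```

>>> {"op": "send_rows", "data": {"plan": "-0.031 -0.025 0 0 0 0 0.044; -0.062 -0.05 0 0 0 0 0.044; -0.093 -0.076 0 0 0 0 0.044; -0.124 -0.101 0 0 0 0 0.044; -0.155 -0.126 0 0 0 0 0.044; -0.186 -0.152 0 0 0 0 0.044; -0.217 -0.177 0 0 0 0 0.044; -0.249 -0.203 0 0 0 0 0.044; -0.249 -0.203 0 0 0 0 0.044; -0.249 -0.203 0.03 0 0 0 0.044"}}

```text
clock: 35.82
position: [0.5145, 0.0576, 0.1526]
tool_rot: [-3.138, -0.004, -0.755]
force: [1.2, -1.1, -0.5]
grip_width: 0.0445
finger_force: 0.0
```

>>> {"op": "send_rows", "data": {"plan": "0 0 0 0 0 0 0.044; 0 0 0.03 0 0 0 0.044; 0 0 0.03 0 0 0 0.044; 0 0 0.03 0 0 0 0.044"}}

```text
clock: 36.15
position: [0.5123, 0.0539, 0.1205]
tool_rot: [3.14, 0.0, -0.762]
force: [0.7, -0.5, -0.3]
grip_width: 0.0437
finger_force: 0.0
```

```bash
python3 tb.py | grep -E "rack|top|w: \[0.[45]"; python3 d.py s -59.5 80 78 180 0 -135
```

```text
top [200.  121.6] 89 s: [-87.3 -95.2] w: [0.693 0.033 0.09 ]
top [297.7 167.7] 60 s: [-376.5   50.9] w: [ 0.553 -0.264  0.09 ]
scene [310.6 214.1] 55 s: [-60.   85.8] w: [0.496 0.052 0.09 ]
rack [ 0.496  -0.2798  0.2531] 215.94509803921568 1316.0
tgt [0.5122 0.0545 0.039 ] d [-0.001   0.0008  0.0825] rot [-0.1 -0.1 -0.2] now [0.5133 0.0544 0.1215] [-1.799e+02 -1.000e-01 -4.360e+01] q [-0.96  0.79  1.16  1.99 -0.89  0.99 -1.69] t 36.3 F [-0.5 -0.8 -0.1]
```

The first tube stands in the rack at (0.553,-0.264). Next is the second tube.

>>> {"op": "send_rows", "data": {"plan": "0 0 0.03 0 0 0 0.044; 0 0 0.06 0 0 0 0.044; 0 0 0.082 0 0 0 0.044; 0 0 0.082 0 0 0 0.044; 0 0 0.082 0 0 0 0.015; 0 0 0.082 0 0 0 0.015; 0 0 0.082 0 0 0 0.015; 0 0 0.082 0 0 0 0.015; 0 0 0.082 0 0 0 0.015; 0 0 0.082 0 0 0 0.015"}}

```text
clock: 37.13
position: [0.5137, 0.0548, 0.0395]
tool_rot: [-3.139, -0.002, -0.76]
force: [-0.5, -0.6, 10.9]
grip_width: 0.0253
finger_force: 28.3
```

>>> {"op": "send_rows", "data": {"plan": "0 0 -0.02 0 0 0 0.015; 0 0 -0.05 0 0 0 0.015; 0 0 -0.09 0 0 0 0.015; 0 0 -0.13 0 0 0 0.015; 0 0 -0.15 0 0 0 0.015; 0 0 -0.15 0 0 0 0.015; 0 0 -0.15 0 0 0 0.015"}}

```text
clock: 37.72
position: [0.513, 0.0552, 0.1894]
tool_rot: [-3.139, -0.001, -0.76]
force: [-0.3, -0.1, -1.5]
grip_width: 0.0249
finger_force: 27.4
```

```bash
python3 tb.py | grep -E "rack|top|w: \[0.[345]"; python3 d.py r -60 0 210 180 0 -58
```

```text
top [200.  121.6] 89 s: [-87.3 -95.2] w: [0.693 0.033 0.09 ]
top [297.7 167.7] 59 s: [-376.6   50.8] w: [ 0.553 -0.264  0.09 ]
scene [314.5 179.3] 20 s: [-86.3 225.8] w: [0.355 0.021 0.09 ]
rack [ 0.4961 -0.2799  0.2538] 217.43529411764706 1315.0
tgt [ 0.4382 -0.2951  0.171 ] d [0.1876 0.3046 0.0166] rot [ 0.  -0.  -0.2] now [0.5122 0.055  0.1875] [180.   -0.  -43.6] q [-1.02  0.71  1.26  1.93 -0.77  1.1  -1.77] t 37.9 F [ 1.   0.5 -1.1]
```

>>> {"op": "send_rows", "data": {"plan": "0.019 0.03 0 0 0 0 0.015; 0.038 0.061 0 0 0 0 0.015; 0.056 0.091 0 0 0 0 0.015; 0.075 0.122 0 0 0 0 0.015; 0.094 0.152 0 0 0 0 0.015; 0.113 0.183 0 0 0 0 0.015; 0.131 0.213 0 0 0 0 0.015; 0.15 0.244 0 0 0 0 0.015; 0.169 0.274 0 0 0 0 0.015; 0.1876 0.3046 0 0 0 0 0.015"}}

```text
clock: 38.7
position: [0.4376, -0.2966, 0.1874]
tool_rot: [3.142, 0.001, -0.761]
force: [0.7, 0.7, -0.7]
grip_width: 0.0248
finger_force: 27.4
```

>>> {"op": "send_rows", "data": {"plan": "0 0 0 0 0 0 0.015; 0 0 0.03 0 0 0 0.015; 0 0 0.06 0 0 0 0.015; 0 0 0.06 0 0 0 0.015; 0 0 0.06 0 0 0 0.015; 0 0 0.06 0 0 0 0.015"}}

```text
clock: 39.2
position: [0.4387, -0.2956, 0.1292]
tool_rot: [3.141, -0.001, -0.761]
force: [0.0, -0.2, 0.1]
grip_width: 0.0258
finger_force: 27.4
```

```bash
python3 tb.py | grep -E "rack|top|w: \[0.[345]"; python3 d.py r -60 0 69 180 0 -58
```

```text
top [200.  121.6] 88 s: [-87. -95.] w: [0.693 0.034 0.09 ]
top [297.8 167.7] 59 s: [-376.8   50.9] w: [ 0.553 -0.264  0.09 ]
rack [ 0.4984 -0.2807  0.2659] 1226.7725490196078 287.0
tgt [ 0.4382 -0.2951  0.03  ] d [-0.0012  0.0006  0.0993] rot [-0.  -0.1 -0.1] now [ 0.4392 -0.2954  0.1293] [-1.80e+02 -1.00e-01 -4.35e+01] q [-0.2   0.71  1.04  1.95 -0.77  0.94 -1.11] t 39.4 F [ 0.2 -0.9  0.6]
```

The placed tube hasn't shifted, so the rack hasn't moved. Now I'll place the second one.

>>> {"op": "send_rows", "data": {"plan": "-0.001 0 0.02 0 0 0 0.015; -0.001 0 0.04 0 0 0 0.015; -0.001 0 0.055 0 0 0 0.015; -0.001 0 0.07 0 0 0 0.015; -0.001 0 0.085 0 0 0 0.015; -0.001 0 0.095 0 0 0 0.015; -0.001 0 0.1 0 0 0 0.015; -0.001 0 0.1 0 0 0 0.015; -0.001 0 0.1 0 0 0 0.015"}}

```text
clock: 40.1
position: [0.4384, -0.2948, 0.0287]
tool_rot: [-3.141, -0.002, -0.76]
force: [-0.1, 0.1, -0.5]
grip_width: 0.0254
finger_force: 28.9
```

>>> {"op": "send_rows", "data": {"plan": "0 0 0 0 0 0 0.04; 0 0 0 0 0 0 0.04; 0 0 0 0 0 0 0.04; 0 0 0 0 0 0 0.04; 0 0 -0.03 0 0 0 0.04; 0 0 -0.07 0 0 0 0.04; 0 0 -0.11 0 0 0 0.04; 0 0 -0.15 0 0 0 0.04; 0 0 -0.19 0 0 0 0.04; -0.04 -0.04 -0.22 0 0 0 0.04"}}

```text
clock: 40.93
position: [0.4369, -0.2666, 0.2405]
tool_rot: [3.141, -0.007, -0.766]
force: [1.4, -0.4, 0.5]
grip_width: 0.0397
finger_force: 0.0
```

>>> {"op": "send_rows", "data": {"plan": "-0.03 -0.03 0 0 0 0 0.04; -0.06 -0.06 0 0 0 0 0.04; -0.09 -0.09 0 0 0 0 0.04; -0.12 -0.12 0 0 0 0 0.04; -0.12 -0.12 0 0 0 0 0.04; -0.12 -0.12 0 0 0 0 0.04"}}

```text
clock: 41.43
position: [0.433, -0.0872, 0.2352]
tool_rot: [-3.141, 0.001, -0.755]
force: [-0.1, 0.7, 0.7]
grip_width: 0.04
finger_force: 0.0
```

```bash
python3 tb.py | grep -E "rack|top|w: \[0.[3456]"; python3 mk.py; python3 - <<'E'
from h import *
s=grab("scene");t=grab("top")
cv2.imwrite("pics/m12.png",np.hstack([crop(s,180,110,380,310,2),crop(t,110,90,310,290,2)]))
print(s2w(RP,[[-.06,0,0],[.06,0,0]]))
E
```

```text
top [200.1 121.6] 90 s: [-87.5 -95. ] w: [0.693 0.033 0.09 ]
top [297.7 167.7] 60 s: [-376.4   50.9] w: [ 0.553 -0.264  0.09 ]
top [308.2 205.9] 55 s: [-403.6  165.7] w: [ 0.437 -0.295  0.09 ]
scene [282.7 262.1] 109 s: [-85.4 -95. ] w: [0.681 0.031 0.09 ]
rack [ 0.496  -0.2798  0.2531] 281.9450980392157 1250.0
scene [341.4 265.6] 8 r 0.0515 ang 0.052
scene [329.9 271. ] 22 r 0.036 ang -0.72
top [151. 138.] 3 r 0.0509 ang 0.01
top [161.4 140.7] 14 r 0.0221 ang 0.438
[ 0.43290411 -0.09286768  0.23573321] [-0.1  0.2 -0.2]
[[ 0.43818642 -0.29505021  0.        ]
 [ 0.55431358 -0.26480979  0.        ]]
```

View pics/m12.png

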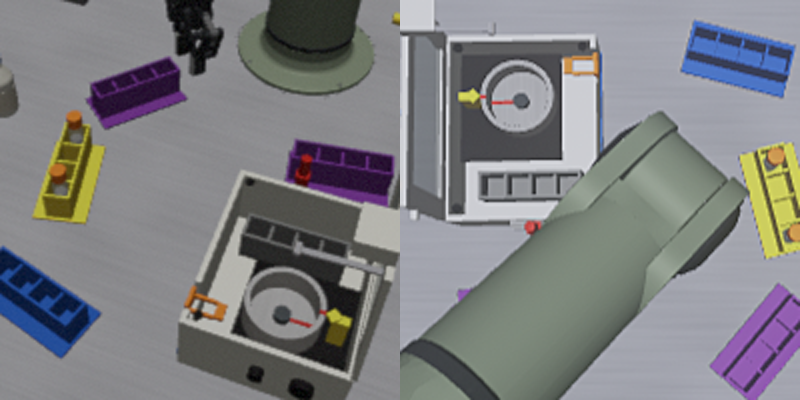

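The picture shows both tubes upright in the yellow rack's end cells (caps at mosaic (73,118) and (58,172)). All the pockets are empty, the lid is open and the mark faces the pointer. Handing in.

```bash
python3 -c "
from workcell import bot
print(bot.job_done())"
```

```text
the job is handed in; nothing more can be done
None
```

I handed the job in at about 42 s of the 210 s limit: the lid stands open, the wheel mark reads about 0.01–0.05 rad from the pointer, and both tubes present are upright in the yellow rack's end cells; no verdict came back.

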